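# Load and stopper the flasks on a locked indexing dial

### The job

Get the indexing dial ready for its next cycle: before loading, slide the locking bolt fully home into its keeper on the dial; then, with the dial locked, stand every flask upright on the floor of a nest of its own and seat a stopper fully down in each neck. When all are loaded, draw the bolt right back so the dial is free to turn; leave any spare stopper standing in the rack and the other things on the bench where they are.

Things in the scene. Friction and masses are not known exactly. Their poses are not given: they have to be found in the camera images.
- flask1: white plastic sample flask, standing; sizes in mm: 113 tall, round body 60 across up to 66, sloping shoulder from 66 to 78, straight round neck 38 across from 78 to the rim at 113, open bore 29 across and 35 deep. Thick heavy base, foot bevelled 2.5; 0.22 kg, give or take a third. Origin: centre of its underside, z up out of the neck. All flasks are alike; it may be absent.
- flask2: white plastic sample flask, standing; sizes in mm: 113 tall, round body 60 across up to 66, sloping shoulder from 66 to 78, straight round neck 38 across from 78 to the rim at 113, open bore 29 across and 35 deep. Thick heavy base, foot bevelled 2.5; 0.22 kg, give or take a third. Origin: centre of its underside, z up out of the neck. All flasks are alike; it may be absent.
- flask3: white plastic sample flask, standing; sizes in mm: 113 tall, round body 60 across up to 66, sloping shoulder from 66 to 78, straight round neck 38 across from 78 to the rim at 113, open bore 29 across and 35 deep. Thick heavy base, foot bevelled 2.5; 0.22 kg, give or take a third. Origin: centre of its underside, z up out of the neck. All flasks are alike; it may be absent.
- flask4: white plastic sample flask, standing; sizes in mm: 113 tall, round body 60 across up to 66, sloping shoulder from 66 to 78, straight round neck 38 across from 78 to the rim at 113, open bore 29 across and 35 deep. Thick heavy base, foot bevelled 2.5; 0.22 kg, give or take a third. Origin: centre of its underside, z up out of the neck. All flasks are alike; it may be absent.
- stopper1: dark rubber stopper, 35 g, sizes in mm; starts standing in a hole of the rack: tapered plug 30 long, 25 across at the top and 18 at the foot; flange 42 across and 5 thick; above it a round grip knob 22 across, 32 tall. Origin: centre of the flange's underside, which rests on the flask's rim (or on the rack's top) when it is fully in; z points up through the knob, whose top is at z = 37. All are alike.
- stopper2: dark rubber stopper, 35 g, sizes in mm; starts standing in a hole of the rack: tapered plug 30 long, 25 across at the top and 18 at the foot; flange 42 across and 5 thick; above it a round grip knob 22 across, 32 tall. Origin: centre of the flange's underside, which rests on the flask's rim (or on the rack's top) when it is fully in; z points up through the knob, whose top is at z = 37. All are alike.
- stopper3: dark rubber stopper, 35 g, sizes in mm; starts standing in a hole of the rack: tapered plug 30 long, 25 across at the top and 18 at the foot; flange 42 across and 5 thick; above it a round grip knob 22 across, 32 tall. Origin: centre of the flange's underside, which rests on the flask's rim (or on the rack's top) when it is fully in; z points up through the knob, whose top is at z = 37. All are alike.
- stopper4: dark rubber stopper, 35 g, sizes in mm; starts standing in a hole of the rack: tapered plug 30 long, 25 across at the top and 18 at the foot; flange 42 across and 5 thick; above it a round grip knob 22 across, 32 tall. Origin: centre of the flange's underside, which rests on the flask's rim (or on the rack's top) when it is fully in; z points up through the knob, whose top is at z = 37. All are alike.
- rack: grey stopper rack block fixed to the bench, 60 (its x) x 240 (its y) x 45 mm tall, four holes 31 mm across, 36 mm deep, at its y = -90, -30, 30 and 90 mm. Origin: centre of its underside.
- nest1 (a point): nest: aluminium ring standing on the dial, bore 65 mm across, 74 mm across outside, 40 mm tall. This point: centre of the nest's floor, on the dial's top face, 70 mm above the bench; z up. A flask stands in it on the floor, with 2.5 mm play all round. Any nest will do for any flask.
- nest2 (a point): nest: aluminium ring standing on the dial, bore 65 mm across, 74 mm across outside, 40 mm tall. This point: centre of the nest's floor, on the dial's top face, 70 mm above the bench; z up. A flask stands in it on the floor, with 2.5 mm play all round. Any nest will do for any flask.
- nest3 (a point): nest: aluminium ring standing on the dial, bore 65 mm across, 74 mm across outside, 40 mm tall. This point: centre of the nest's floor, on the dial's top face, 70 mm above the bench; z up. A flask stands in it on the floor, with 2.5 mm play all round. Any nest will do for any flask.
- nest4 (a point): nest: aluminium ring standing on the dial, bore 65 mm across, 74 mm across outside, 40 mm tall. This point: centre of the nest's floor, on the dial's top face, 70 mm above the bench; z up. A flask stands in it on the floor, with 2.5 mm play all round. Any nest will do for any flask.
- dial_center (a point): centre of the dial's top face, 70 mm above the bench (sizes here in mm). The dial is a round aluminium plate 280 across and 10 thick on its index drive; the four nests lie 95 from this point, 90 degrees apart, the keeper lies midway between nest1 and nest2. A square press column 40 wide rises to 270 above the bench 205 from here, midway between nest1 and nest4, its head swung outward, away from the dial, reaching 310 high. The whole station is fixed to the bench.
- dial (a joint): turning of the dial, rad, counter-clockwise from above positive; 0 at the start, where the keeper faces the bolt. Stiff (1.2 N m); held within about 0.02 rad while the bolt is in the keeper.
- bolt (a joint): locking bolt, m: 0 is drawn right back, clear of the dial; 0.040 is fully home in the keeper. It slides level and straight towards the dial's centre, stays where it is left, and takes about 3 N to move. In mm: steel bar 12 x 12 in two straps on a pedestal 50 wide beside the dial, top of the bar 90 and top of the straps 96 above the bench; the keeper is a U-shaped steel block on the dial's rim, slot 16 wide, top 94 above the bench.
- bolt_knob (a point): top of the bolt's upright grip (sizes in mm), a round steel post 16 across that rises from the bar, from 90 to 134 (rounded top to 142) above the bench; it moves with the bolt, pointed to by this point at 134 above the bench. Its distance from dial_center is 232 with the bolt drawn back and 192 with it home; the straps stand 10 or more clear of the post either way along the slide and 96 high at most.
- relay: plug-in relay on its black socket, 75 x 30 x 62 tall (mm), loose bystander; origin: centre of its underside (screwdriver: mid-length). Not to be disturbed.
- regulator: air regulator with a round gauge, 130 tall, about 52 square (mm), loose bystander; origin: centre of its underside (screwdriver: mid-length). Not to be disturbed.
- meter: hand multimeter lying flat, 160 x 80 x 32 (mm), loose bystander; origin: centre of its underside (screwdriver: mid-length). Not to be disturbed.
- driver: screwdriver lying flat, 200 long (mm), loose bystander; origin: centre of its underside (screwdriver: mid-length). Not to be disturbed.
Things that resemble listed ones, but are neither listed nor needed, are in the scene too. What is shaped like the flask4 but blue or yellow is not meant.

How it is judged (in metres and radians):
On the way, in this order (a step that is already met when the one before it is completed fails the run):
1. the bolt is fully home while no flask is on the dial yet (value of joint bolt above 0.036 m and height (world z) of each of flask1, flask2, flask3, flask4 below 0.05 m), for 0.2 s.
2. every flask stands in a nest with a stopper fully down in its neck, the bolt still home (value of joint bolt above 0.036 m and angle between each of flask1, flask2, flask3, flask4's own z axis and vertical below 0.07 rad and ((horizontal distance between flask1 and nest1 below 0.006 m and z of flask1 in the frame of nest1 between -0.004 and 0.004 m) or (horizontal distance between flask1 and nest2 below 0.006 m and z of flask1 in the frame of nest2 between -0.004 and 0.004 m) or (horizontal distance between flask1 and nest3 below 0.006 m and z of flask1 in the frame of nest3 between -0.004 and 0.004 m) or (horizontal distance between flask1 and nest4 below 0.006 m and z of flask1 in the frame of nest4 between -0.004 and 0.004 m)) and ((horizontal distance between stopper1 and flask1 below 0.005 m and z of stopper1 in the frame of flask1 between 0.109 and 0.117 m and angle between the z axis of stopper1 and the z axis of flask1, either way round below 0.12 rad) or (horizontal distance between stopper2 and flask1 below 0.005 m and z of stopper2 in the frame of flask1 between 0.109 and 0.117 m and angle between the z axis of stopper2 and the z axis of flask1, either way round below 0.12 rad) or (horizontal distance between stopper3 and flask1 below 0.005 m and z of stopper3 in the frame of flask1 between 0.109 and 0.117 m and angle between the z axis of stopper3 and the z axis of flask1, either way round below 0.12 rad) or (horizontal distance between stopper4 and flask1 below 0.005 m and z of stopper4 in the frame of flask1 between 0.109 and 0.117 m and angle between the z axis of stopper4 and the z axis of flask1, either way round below 0.12 rad)) and ((horizontal distance between flask2 and nest1 below 0.006 m and z of flask2 in the frame of nest1 between -0.004 and 0.004 m) or (horizontal distance between flask2 and nest2 below 0.006 m and z of flask2 in the frame of nest2 between -0.004 and 0.004 m) or (horizontal distance between flask2 and nest3 below 0.006 m and z of flask2 in the frame of nest3 between -0.004 and 0.004 m) or (horizontal distance between flask2 and nest4 below 0.006 m and z of flask2 in the frame of nest4 between -0.004 and 0.004 m)) and ((horizontal distance between stopper1 and flask2 below 0.005 m and z of stopper1 in the frame of flask2 between 0.109 and 0.117 m and angle between the z axis of stopper1 and the z axis of flask2, either way round below 0.12 rad) or (horizontal distance between stopper2 and flask2 below 0.005 m and z of stopper2 in the frame of flask2 between 0.109 and 0.117 m and angle between the z axis of stopper2 and the z axis of flask2, either way round below 0.12 rad) or (horizontal distance between stopper3 and flask2 below 0.005 m and z of stopper3 in the frame of flask2 between 0.109 and 0.117 m and angle between the z axis of stopper3 and the z axis of flask2, either way round below 0.12 rad) or (horizontal distance between stopper4 and flask2 below 0.005 m and z of stopper4 in the frame of flask2 between 0.109 and 0.117 m and angle between the z axis of stopper4 and the z axis of flask2, either way round below 0.12 rad)) and ((horizontal distance between flask3 and nest1 below 0.006 m and z of flask3 in the frame of nest1 between -0.004 and 0.004 m) or (horizontal distance between flask3 and nest2 below 0.006 m and z of flask3 in the frame of nest2 between -0.004 and 0.004 m) or (horizontal distance between flask3 and nest3 below 0.006 m and z of flask3 in the frame of nest3 between -0.004 and 0.004 m) or (horizontal distance between flask3 and nest4 below 0.006 m and z of flask3 in the frame of nest4 between -0.004 and 0.004 m)) and ((horizontal distance between stopper1 and flask3 below 0.005 m and z of stopper1 in the frame of flask3 between 0.109 and 0.117 m and angle between the z axis of stopper1 and the z axis of flask3, either way round below 0.12 rad) or (horizontal distance between stopper2 and flask3 below 0.005 m and z of stopper2 in the frame of flask3 between 0.109 and 0.117 m and angle between the z axis of stopper2 and the z axis of flask3, either way round below 0.12 rad) or (horizontal distance between stopper3 and flask3 below 0.005 m and z of stopper3 in the frame of flask3 between 0.109 and 0.117 m and angle between the z axis of stopper3 and the z axis of flask3, either way round below 0.12 rad) or (horizontal distance between stopper4 and flask3 below 0.005 m and z of stopper4 in the frame of flask3 between 0.109 and 0.117 m and angle between the z axis of stopper4 and the z axis of flask3, either way round below 0.12 rad)) and ((horizontal distance between flask4 and nest1 below 0.006 m and z of flask4 in the frame of nest1 between -0.004 and 0.004 m) or (horizontal distance between flask4 and nest2 below 0.006 m and z of flask4 in the frame of nest2 between -0.004 and 0.004 m) or (horizontal distance between flask4 and nest3 below 0.006 m and z of flask4 in the frame of nest3 between -0.004 and 0.004 m) or (horizontal distance between flask4 and nest4 below 0.006 m and z of flask4 in the frame of nest4 between -0.004 and 0.004 m)) and ((horizontal distance between stopper1 and flask4 below 0.005 m and z of stopper1 in the frame of flask4 between 0.109 and 0.117 m and angle between the z axis of stopper1 and the z axis of flask4, either way round below 0.12 rad) or (horizontal distance between stopper2 and flask4 below 0.005 m and z of stopper2 in the frame of flask4 between 0.109 and 0.117 m and angle between the z axis of stopper2 and the z axis of flask4, either way round below 0.12 rad) or (horizontal distance between stopper3 and flask4 below 0.005 m and z of stopper3 in the frame of flask4 between 0.109 and 0.117 m and angle between the z axis of stopper3 and the z axis of flask4, either way round below 0.12 rad) or (horizontal distance between stopper4 and flask4 below 0.005 m and z of stopper4 in the frame of flask4 between 0.109 and 0.117 m and angle between the z axis of stopper4 and the z axis of flask4, either way round below 0.12 rad))), for 0.3 s.
At the end, for the whole second after the job is handed in: Bolt within 6 mm of its rear stop; every flask on the floor of a nest (4 mm in height, 6 mm off centre, 4 degrees) with a stopper in its neck, flange within 4 mm of the rim, centred and straight; any other stopper standing in the rack; all at rest (value of joint bolt below 0.006 m and angle between each of flask1, flask2, flask3, flask4's own z axis and vertical below 0.07 rad and ((horizontal distance between flask1 and nest1 below 0.006 m and z of flask1 in the frame of nest1 between -0.004 and 0.004 m) or (horizontal distance between flask1 and nest2 below 0.006 m and z of flask1 in the frame of nest2 between -0.004 and 0.004 m) or (horizontal distance between flask1 and nest3 below 0.006 m and z of flask1 in the frame of nest3 between -0.004 and 0.004 m) or (horizontal distance between flask1 and nest4 below 0.006 m and z of flask1 in the frame of nest4 between -0.004 and 0.004 m)) and ((horizontal distance between stopper1 and flask1 below 0.005 m and z of stopper1 in the frame of flask1 between 0.109 and 0.117 m and angle between the z axis of stopper1 and the z axis of flask1, either way round below 0.12 rad) or (horizontal distance between stopper2 and flask1 below 0.005 m and z of stopper2 in the frame of flask1 between 0.109 and 0.117 m and angle between the z axis of stopper2 and the z axis of flask1, either way round below 0.12 rad) or (horizontal distance between stopper3 and flask1 below 0.005 m and z of stopper3 in the frame of flask1 between 0.109 and 0.117 m and angle between the z axis of stopper3 and the z axis of flask1, either way round below 0.12 rad) or (horizontal distance between stopper4 and flask1 below 0.005 m and z of stopper4 in the frame of flask1 between 0.109 and 0.117 m and angle between the z axis of stopper4 and the z axis of flask1, either way round below 0.12 rad)) and ((horizontal distance between flask2 and nest1 below 0.006 m and z of flask2 in the frame of nest1 between -0.004 and 0.004 m) or (horizontal distance between flask2 and nest2 below 0.006 m and z of flask2 in the frame of nest2 between -0.004 and 0.004 m) or (horizontal distance between flask2 and nest3 below 0.006 m and z of flask2 in the frame of nest3 between -0.004 and 0.004 m) or (horizontal distance between flask2 and nest4 below 0.006 m and z of flask2 in the frame of nest4 between -0.004 and 0.004 m)) and ((horizontal distance between stopper1 and flask2 below 0.005 m and z of stopper1 in the frame of flask2 between 0.109 and 0.117 m and angle between the z axis of stopper1 and the z axis of flask2, either way round below 0.12 rad) or (horizontal distance between stopper2 and flask2 below 0.005 m and z of stopper2 in the frame of flask2 between 0.109 and 0.117 m and angle between the z axis of stopper2 and the z axis of flask2, either way round below 0.12 rad) or (horizontal distance between stopper3 and flask2 below 0.005 m and z of stopper3 in the frame of flask2 between 0.109 and 0.117 m and angle between the z axis of stopper3 and the z axis of flask2, either way round below 0.12 rad) or (horizontal distance between stopper4 and flask2 below 0.005 m and z of stopper4 in the frame of flask2 between 0.109 and 0.117 m and angle between the z axis of stopper4 and the z axis of flask2, either way round below 0.12 rad)) and ((horizontal distance between flask3 and nest1 below 0.006 m and z of flask3 in the frame of nest1 between -0.004 and 0.004 m) or (horizontal distance between flask3 and nest2 below 0.006 m and z of flask3 in the frame of nest2 between -0.004 and 0.004 m) or (horizontal distance between flask3 and nest3 below 0.006 m and z of flask3 in the frame of nest3 between -0.004 and 0.004 m) or (horizontal distance between flask3 and nest4 below 0.006 m and z of flask3 in the frame of nest4 between -0.004 and 0.004 m)) and ((horizontal distance between stopper1 and flask3 below 0.005 m and z of stopper1 in the frame of flask3 between 0.109 and 0.117 m and angle between the z axis of stopper1 and the z axis of flask3, either way round below 0.12 rad) or (horizontal distance between stopper2 and flask3 below 0.005 m and z of stopper2 in the frame of flask3 between 0.109 and 0.117 m and angle between the z axis of stopper2 and the z axis of flask3, either way round below 0.12 rad) or (horizontal distance between stopper3 and flask3 below 0.005 m and z of stopper3 in the frame of flask3 between 0.109 and 0.117 m and angle between the z axis of stopper3 and the z axis of flask3, either way round below 0.12 rad) or (horizontal distance between stopper4 and flask3 below 0.005 m and z of stopper4 in the frame of flask3 between 0.109 and 0.117 m and angle between the z axis of stopper4 and the z axis of flask3, either way round below 0.12 rad)) and ((horizontal distance between flask4 and nest1 below 0.006 m and z of flask4 in the frame of nest1 between -0.004 and 0.004 m) or (horizontal distance between flask4 and nest2 below 0.006 m and z of flask4 in the frame of nest2 between -0.004 and 0.004 m) or (horizontal distance between flask4 and nest3 below 0.006 m and z of flask4 in the frame of nest3 between -0.004 and 0.004 m) or (horizontal distance between flask4 and nest4 below 0.006 m and z of flask4 in the frame of nest4 between -0.004 and 0.004 m)) and ((horizontal distance between stopper1 and flask4 below 0.005 m and z of stopper1 in the frame of flask4 between 0.109 and 0.117 m and angle between the z axis of stopper1 and the z axis of flask4, either way round below 0.12 rad) or (horizontal distance between stopper2 and flask4 below 0.005 m and z of stopper2 in the frame of flask4 between 0.109 and 0.117 m and angle between the z axis of stopper2 and the z axis of flask4, either way round below 0.12 rad) or (horizontal distance between stopper3 and flask4 below 0.005 m and z of stopper3 in the frame of flask4 between 0.109 and 0.117 m and angle between the z axis of stopper3 and the z axis of flask4, either way round below 0.12 rad) or (horizontal distance between stopper4 and flask4 below 0.005 m and z of stopper4 in the frame of flask4 between 0.109 and 0.117 m and angle between the z axis of stopper4 and the z axis of flask4, either way round below 0.12 rad)) and ((horizontal distance between stopper1 and flask1 below 0.005 m and z of stopper1 in the frame of flask1 between 0.109 and 0.117 m and angle between the z axis of stopper1 and the z axis of flask1, either way round below 0.12 rad) or (horizontal distance between stopper1 and flask2 below 0.005 m and z of stopper1 in the frame of flask2 between 0.109 and 0.117 m and angle between the z axis of stopper1 and the z axis of flask2, either way round below 0.12 rad) or (horizontal distance between stopper1 and flask3 below 0.005 m and z of stopper1 in the frame of flask3 between 0.109 and 0.117 m and angle between the z axis of stopper1 and the z axis of flask3, either way round below 0.12 rad) or (horizontal distance between stopper1 and flask4 below 0.005 m and z of stopper1 in the frame of flask4 between 0.109 and 0.117 m and angle between the z axis of stopper1 and the z axis of flask4, either way round below 0.12 rad) or (z of stopper1 in the frame of rack between 0.04 and 0.052 m and horizontal distance between stopper1 and rack below 0.105 m and angle between stopper1's own z axis and vertical below 0.15 rad)) and ((horizontal distance between stopper2 and flask1 below 0.005 m and z of stopper2 in the frame of flask1 between 0.109 and 0.117 m and angle between the z axis of stopper2 and the z axis of flask1, either way round below 0.12 rad) or (horizontal distance between stopper2 and flask2 below 0.005 m and z of stopper2 in the frame of flask2 between 0.109 and 0.117 m and angle between the z axis of stopper2 and the z axis of flask2, either way round below 0.12 rad) or (horizontal distance between stopper2 and flask3 below 0.005 m and z of stopper2 in the frame of flask3 between 0.109 and 0.117 m and angle between the z axis of stopper2 and the z axis of flask3, either way round below 0.12 rad) or (horizontal distance between stopper2 and flask4 below 0.005 m and z of stopper2 in the frame of flask4 between 0.109 and 0.117 m and angle between the z axis of stopper2 and the z axis of flask4, either way round below 0.12 rad) or (z of stopper2 in the frame of rack between 0.04 and 0.052 m and horizontal distance between stopper2 and rack below 0.105 m and angle between stopper2's own z axis and vertical below 0.15 rad)) and ((horizontal distance between stopper3 and flask1 below 0.005 m and z of stopper3 in the frame of flask1 between 0.109 and 0.117 m and angle between the z axis of stopper3 and the z axis of flask1, either way round below 0.12 rad) or (horizontal distance between stopper3 and flask2 below 0.005 m and z of stopper3 in the frame of flask2 between 0.109 and 0.117 m and angle between the z axis of stopper3 and the z axis of flask2, either way round below 0.12 rad) or (horizontal distance between stopper3 and flask3 below 0.005 m and z of stopper3 in the frame of flask3 between 0.109 and 0.117 m and angle between the z axis of stopper3 and the z axis of flask3, either way round below 0.12 rad) or (horizontal distance between stopper3 and flask4 below 0.005 m and z of stopper3 in the frame of flask4 between 0.109 and 0.117 m and angle between the z axis of stopper3 and the z axis of flask4, either way round below 0.12 rad) or (z of stopper3 in the frame of rack between 0.04 and 0.052 m and horizontal distance between stopper3 and rack below 0.105 m and angle between stopper3's own z axis and vertical below 0.15 rad)) and ((horizontal distance between stopper4 and flask1 below 0.005 m and z of stopper4 in the frame of flask1 between 0.109 and 0.117 m and angle between the z axis of stopper4 and the z axis of flask1, either way round below 0.12 rad) or (horizontal distance between stopper4 and flask2 below 0.005 m and z of stopper4 in the frame of flask2 between 0.109 and 0.117 m and angle between the z axis of stopper4 and the z axis of flask2, either way round below 0.12 rad) or (horizontal distance between stopper4 and flask3 below 0.005 m and z of stopper4 in the frame of flask3 between 0.109 and 0.117 m and angle between the z axis of stopper4 and the z axis of flask3, either way round below 0.12 rad) or (horizontal distance between stopper4 and flask4 below 0.005 m and z of stopper4 in the frame of flask4 between 0.109 and 0.117 m and angle between the z axis of stopper4 and the z axis of flask4, either way round below 0.12 rad) or (z of stopper4 in the frame of rack between 0.04 and 0.052 m and horizontal distance between stopper4 and rack below 0.105 m and angle between stopper4's own z axis and vertical below 0.15 rad)) and linear speed of each of flask1, flask2, flask3, flask4, stopper1, stopper2, stopper3, stopper4 below 0.02 m/s); the robot touches nothing.
It fails at once if a bystander is shoved more than 4 cm (distance of any of relay, regulator, meter, driver from where it was at the start of the episode above 0.04 m).
Of flask1, flask2, flask3, flask4 only 3 to 4 are there at a start; the rules pass over those that are not, and their reading is None.
At some moment in a run one of flask1, flask2, flask3, flask4 may be knocked a few centimetres aside while the robot is not near it.
It also fails if it takes over 210 s, if anything falls off the work surface, if the arm or the gripper's body presses on something with over 40 N, if the wrist force passes 120 N, or if a joint passes its speed limit or range.

### The arm

A 6-joint arm with a two-finger parallel gripper is mounted at the origin on the work surface. World frame = base frame: x ahead of the robot, y to its left, z up, the work surface at z = 0. Lengths are in mm, angles in rad, forces in N, time in s.
With the tool pointing down it reaches from about 350 to 975 mm from the base axis. Payload 7.1 kg.
Tool frame: the origin (TCP) lies between the finger pads; the fingertips stand 8 mm ahead of it and the grasp point (between the pads) lies 11 mm behind it; x points along the fingers, y is the direction in which the jaws open and shut, and the axes are right-handed (so a half turn about x gives the same grasp; the last joint's range is limited). The gripper opens to 88 mm and grips with 3 to 60 N. Pads are 20 mm wide; open, the fingers measure 115 mm over their backs; the gripper's body (75 mm by 178 mm) begins 61 mm behind the grasp point.
Start: joints at [-1.258, 0.423, 1.63, -0, 1.089, -0.019], TCP at [203.608, -590.888, 230.675] pointing down, gripper open.
Joint ranges: [-3, 3], [-0.9, 2.11], [0.09, 2.58], [-1.31, 4.45], [0.11, 2.69], [-2.54, 2.54]. Speed limits (rad/s): [2.39, 2.39, 3.01, 3.14, 3.14, 3.14].

### API

Orientations are given as a rotation vector (axis times angle).
In Python, from workcell import ctrl gives the robot as it stands.
- The arm moves only by the tool apply_moves, never from a script. Its argument "increments" is a list of rows, each an object with "gripper": the opening in per cent of the stroke, from 0 (shut) to 100 (fully open); "delta_pos": the shift along the tool's x, y, z in cm, a list of three; "dr": the turn, a rotation vector about the tool's x, y, z in rad, a list of three. In form: [{"gripper": gripper, "delta_pos": [dx, dy, dz], "dr": [ax, ay, az]}, ...]. A call has exactly 5 rows; each row shifts and turns the commanded pose from where the row before left it, along the tool's axes as they then stand; what a row does not reach is not made up. A row lasts 1/12 s, in which the tool goes at most 41.7 mm and 7.16 degrees, less where a joint would pass 70% of its speed; a pose out of reach is approached as far as the arm can. A call with a gripper value outside its range is refused whole. The fingers move at their own pace and stop on an object; the grip force is fixed at half the most. Time passes only in rows, so rows that do not move let the fingers close, or fill a call up. It gives the time, the measured TCP pose, the force and the opening at its end, in the units of the state.
- ctrl.get_obs(): the state, without advancing time (a new reading comes with each control period).
- ctrl.get_image(name): name is "side" or "top"; returns a dict with "img" (400x640x3 uint8, red, green, blue), "range_z" (400x640 float32, mm along the optical axis (not along the pixel's ray), 0 where there is no reading), "mtx" (3x3 intrinsics, pixels), "k1" (the pictures are not rectified: a ray, as slopes to the right and down, at radius r is drawn at 1 + k1 r^2 times it, then the intrinsics apply), "rvec" (rotation vector, rad) and "tvec" (3), from world to camera coordinates, as OpenCV has them. Camera axes: x right, y down, z forward; pixel columns grow to the right and rows downward; lengths in mm; the calibration is good to about 2 mm. A picture is of the moment at which its call begins.
- ctrl.close_job(): hands the job in, once; it reports no verdict.
The state is a dict: "t": time; "qpos": joint angles; "qvel": joint speeds; "joint_torque": joint torques, N m; "ee_pos": TCP position; "orientation": TCP orientation; "ft_force": force on the tool from outside, world axes, zero at the start; "moment": the same for the moment, N m; "width": finger opening in mm.
Only numpy, scipy, OpenCV 4.12 (cv2) and the standard library are available. Lean on these libraries where they do the work, as an engineer would, in place of code of your own. Each camera call takes 0.05 s, during which the arm holds its last target. There are 200 camera calls.

## Working session

There is one attempt and no reset: what is moved stays moved. The work goes in short steps, Python scripts to look and compute and a tool call to move; the robot and the scene stay as the last step left them, time stands still between calls to the robot, and variables do not carry over. Pictures are saved under pics/ and viewed, about 12 in all and at most 16, crops included, and the job is handed in when it is done.

Besides the shell and the picture viewer there is one more tool, called after "Emit:" as name(argument=value, ...) on one line, values as JSON. apply_moves: Moves the arm, as the interface text tells. Its arguments: {"type":"object","properties":{"increments":{"type":"array","items":{"type":"object","properties":{"gripper":{"type":"number"},"delta_pos":{"type":"array","items":{"type":"number"}},"dr":{"type":"array","items":{"type":"number"}}}}}},"required":["increments"]}

```bash
mkdir -p pics
cat > h.py <<'E'
import numpy as np, cv2
from workcell import ctrl
from scipy.spatial.transform import Rotation as R
def grab(name,fn=None):
    im=ctrl.get_image(name)
    if fn: cv2.imwrite('pics/'+fn,im['img'][:,:,::-1])
    return im
def cloud(im):
    K=np.array(im['mtx']);k1=float(im['k1']);h,w=im['range_z'].shape
    u,v=np.meshgrid(np.arange(w),np.arange(h))
    xd=(u-K[0,2])/K[0,0];yd=(v-K[1,2])/K[1,1]
    x,y=xd.copy(),yd.copy()
    for _ in range(10):
        f=1+k1*(x*x+y*y);x=xd/f;y=yd/f
    z=im['range_z'];P=np.stack([x*z,y*z,z],-1)
    Rm=R.from_rotvec(np.ravel(im['rvec'])).as_matrix()
    W=(P-np.ravel(im['tvec']))@Rm
    W[z==0]=np.nan
    return W
def proj(im,p):
    Rm=R.from_rotvec(np.ravel(im['rvec'])).as_matrix()
    c=Rm@np.asarray(p,float)+np.ravel(im['tvec']);s=c[:2]/c[2]
    s=s*(1+float(im['k1'])*(s@s));K=np.array(im['mtx'])
    return [K[0,0]*s[0]+K[0,2],K[1,1]*s[1]+K[1,2]]
E
python3 - <<'E'
from h import *
for n in('top','side'):
    im=grab(n,n+'0.png');np.savez('/tmp/'+n+'0.npz',**im)
    print(n,im['mtx'],im['k1'],im['rvec'],im['tvec'])
    W=cloud(im);print(np.round(W[200,320]),np.nanmin(W.reshape(-1,3),0),np.nanmax(W.reshape(-1,3),0))
o=ctrl.get_obs();print({k:np.round(v,3) for k,v in o.items()})
print(R.from_rotvec(o['orientation']).as_matrix().round(3))
E
```

```text
top [[427.60878896   0.         319.68186863]
 [  0.         427.60878896 197.72627089]
 [  0.           0.           1.        ]] -0.10782646439233443 [ 2.15562893 -2.16970767  0.14342461] [-120.24033327  562.04734933 1524.33385601]
[ 543. -124.  119.] [ -534.29668569 -2156.10136336  -786.84043805] [1843.86905289 1912.0267267   888.38860432]
side [[511.58740891   0.         320.4810825 ]
 [  0.         511.58740891 194.69623453]
 [  0.           0.           1.        ]] -0.10329501890080481 [ 2.30682168 -0.22304513  0.09022427] [-558.67240022   56.77305109 1577.7022894 ]
[ 538. -155.  100.] [-1063.7802843   -825.54809533  -778.58820343] [1854.08778832 2291.23800955  799.16395873]
{'t': np.float64(0.1), 'qpos': array([-1.258,  0.424,  1.631,  0.   ,  1.089, -0.019]), 'qvel': array([ 0.   , -0.002, -0.002,  0.   ,  0.001,  0.002]), 'joint_torque': array([-1.0000e-03, -5.4562e+01, -2.7432e+01,  6.4000e-02,  1.9000e-02,
       -0.0000e+00]), 'ee_pos': array([ 203.472, -590.441,  229.987]), 'orientation': array([ 2.042,  0.343, -2.042]), 'ft_force': array([-0.443, -0.028,  0.426]), 'moment': array([ 0.01 , -0.023, -0.034]), 'width': np.float64(87.898)}
[[-0.     0.326 -0.945]
 [ 0.001 -0.945 -0.326]
 [-1.    -0.001 -0.   ]]
```

```bash
python3 -c "
import cv2,numpy as np
a=cv2.imread('pics/top0.png');b=cv2.imread('pics/side0.png')
cv2.imwrite('pics/both0.png',np.vstack([a,b])[:, :])
print(a.shape)"
```

```text
(400, 640, 3)
```

View pics/top0.png

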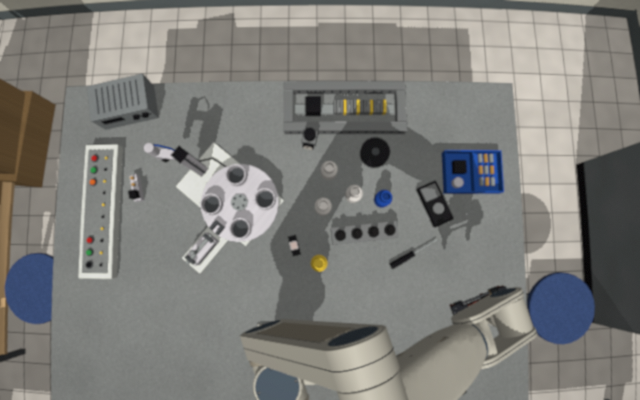

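View pics/side0.png

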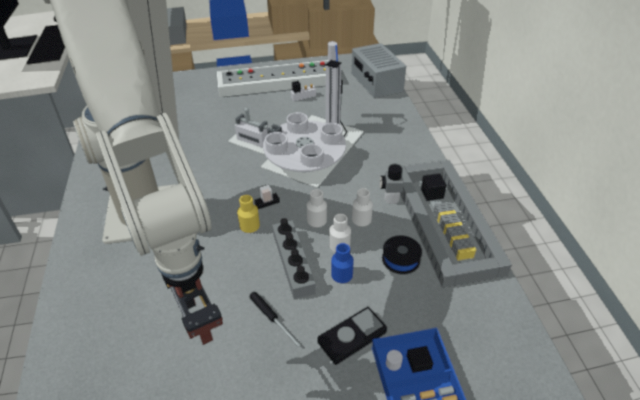

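```bash
cat >> h.py <<'E'
def near(W,c,r,z0,z1):
    d=np.hypot(W[...,0]-c[0],W[...,1]-c[1])
    m=(d<r)&(W[...,2]>z0)&(W[...,2]<z1)
    return W[m]
def circ(P,r):
    from scipy.optimize import least_squares
    return least_squares(lambda c:np.hypot(P[:,0]-c[0],P[:,1]-c[1])-r,P[:,:2].mean(0),loss='soft_l1',f_scale=1.5).x
E
python3 - <<'E'
from h import *
im=dict(np.load('/tmp/top0.npz'));W=cloud(im)
sd=dict(np.load('/tmp/side0.npz'));S=cloud(sd)
pts=dict(fA=(330,168),fB=(323,206),fC=(354,193),yel=(319,263),blue=(383,198),dial=(239,201),n1=(236,175),n2=(265,199),n3=(241,229),n4=(211,204),s1=(341,235),s2=(357,234),s3=(374,232),s4=(390,229),knob=(205,243),reg=(310,135),relay=(293,245),meter=(434,203),driver=(402,258),col=(190,157))
for n,(u,v) in pts.items():
    p=W[v-9:v+10,u-9:u+10].reshape(-1,3)
    print(n,np.round(W[v,u]),'zmax',np.nanmax(p[:,2]).round(),np.round(np.nanmedian(p[p[:,2]>np.nanmax(p[:,2])-6],0),1))
# side flask/stoppers
for n,(u,v) in dict(fB=(317,195),fA=(363,195),fC=(340,221),st1=(284,226),st4=(301,272),knob=(266,127)).items():
    p=S[v-8:v+9,u-8:u+9].reshape(-1,3);zm=np.nanmax(p[:,2])
    print('side',n,zm.round(),np.round(np.nanmedian(p[p[:,2]>zm-6],0),1))
# bench plane check
for q in [(270,120),(420,280)]: print('bench',np.round(W[q[1],q[0]],1))
a=im['img'][140:280,170:420,::-1];a=cv2.resize(a,(800,448),interpolation=cv2.INTER_CUBIC)
cv2.imwrite('pics/c1.png',a)
E
```

```text
fA [ 663. -161.   78.] zmax 119.0 [ 670.  -153.   115.5]
fB [ 526. -135.   81.] zmax 119.0 [ 536.7 -129.3  115.6]
fC [ 573. -246.   75.] zmax 121.0 [ 569.8 -249.5  116.6]
yel [ 327. -119.   78.] zmax 119.0 [ 327.7 -122.5  114.1]
blue [ 554. -350.   73.] zmax 122.0 [ 556.  -353.8  116.8]
dial [547. 164.  71.] zmax 84.0 [538.7 164.4  79.5]
n1 [641. 177.  68.] zmax 115.0 [630.  148.4 111.7]
n2 [554.  72.  67.] zmax 115.0 [536.4  52.9 111.2]
n3 [447. 155.  75.] zmax 115.0 [429.4 136.5 110.4]
n4 [536. 264.  73.] zmax 115.0 [535.4 238.4 110.8]
s1 [ 424. -197.   80.] zmax 90.0 [ 423.2 -191.8   85.9]
s2 [ 426. -253.   82.] zmax 88.0 [ 433.3 -256.6   84.1]
s3 [ 433. -314.   78.] zmax 87.0 [ 436.5 -313.6   82.6]
s4 [ 443. -371.   78.] zmax 85.0 [ 439.4 -374.1   82.8]
knob [397. 279.  89.] zmax 118.0 [366.2 301.9 118.3]
reg [770. -91. 132.] zmax 138.0 [773.  -87.2 133.2]
relay [390. -28.  63.] zmax 72.0 [389.9 -24.7  67.2]
meter [ 539. -544.   35.] zmax 45.0 [ 521.8 -551.8   40.9]
driver [ 340. -422.   23.] zmax 32.0 [ 332.9 -422.3   27.6]
col [672. 298. 234.] zmax 277.0 [673.2 308.5 272.4]
side fB 117.0 [ 527.  -139.   112.6]
side fA 120.0 [ 666.4 -174.4  115.5]
side fC 117.0 [ 574.  -249.7  112.5]
side st1 85.0 [ 427.2 -200.    81.3]
side st4 85.0 [ 443.4 -377.1   81.7]
side knob 113.0 [437.7 184.1 109.4]
bench [867.5  64.2  -2.6]
bench [ 257.8 -491.8    1.1]
```

View pics/c1.png

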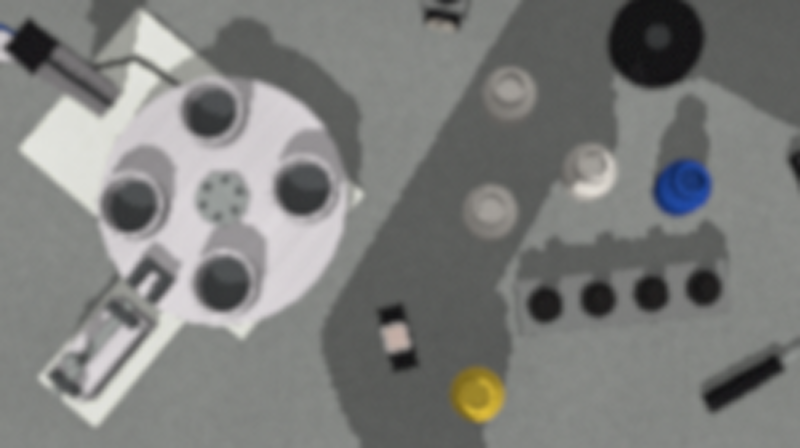

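Run:
```python
from h import *
from scipy.optimize import least_squares
ims=[dict(np.load(f'/tmp/{n}0.npz')) for n in('top','side')];C=[cloud(i) for i in ims]
for name,W in zip(('top','side'),C):
    print(name)
    nb=[(638,178),(550,78),(455,163),(541,262)] 
    P=near(W,(547,168),145,100,118)
    def f(p):
        c=[[p[0]+95*np.cos(p[2]+k*np.pi/2),p[1]+95*np.sin(p[2]+k*np.pi/2)] for k in range(4)]
        d=np.min([np.hypot(P[:,0]-a,P[:,1]-b) for a,b in c],0)
        return d-34.75
    r=least_squares(f,[547,168,0.1],loss='soft_l1',f_scale=2)
    print('dial',r.x.round(3),np.median(np.abs(r.fun)).round(2),len(P), 'zmed',np.median(P[:,2]).round(1))
    for n,c in dict(fA=(668,-160),fB=(531,-133),fC=(572,-249),yel=(327,-121),blue=(556,-352)).items():
        P=near(W,c,26,104,123)
        e=circ(P,16.5);print(n,P.mean(0).round(1),((P[:,:2].min(0)+P[:,:2].max(0))/2).round(1),e.round(1),len(P))
    S=[]
    for c in [(424,-195),(430,-254),(435,-314),(441,-374)]:
        P=near(W,c,22,73,92);S.append(P[:,:2].mean(0));print('st',P.mean(0).round(1),len(P))
    S=np.array(S);m=S.mean(0);d=S[0]-S[3];print('rack',m.round(1),np.arctan2(d[1],d[0]).round(3),np.hypot(*d).round(1))
    P=near(W,(385,305),70,100,150);
    print('bolt pts',len(P),P.mean(0).round(1) if len(P) else '')
    P=P[P[:,2]>118];print(P.round(0)[:30].tolist())
    P=near(W,(675,300),60,240,290);print('col',np.median(P,0).round(1))
    for n,(c,z) in dict(relay=((390,-25),20),reg=((772,-88),20)).items():
        P=near(W,c,60,z,140);print(n,P[:,:2].min(0).round(),P[:,:2].max(0).round())
```

```text
top
dial [5.43559e+02 1.64491e+02 9.00000e-02] 1.31 386 zmed 108.9
fA [ 663.5 -155.7  111.2] [ 663.5 -156.5] [ 663.2 -156. ] 46
fB [ 529.7 -134.4  111.3] [ 529.6 -134.5] [ 529.5 -133.7] 47
fC [ 575.  -246.5  111.7] [ 574.8 -246. ] [ 575.1 -246. ] 46
yel [ 327.  -117.8  112.1] [ 327.5 -119.1] [ 327.3 -117.6] 40
blue [ 557.6 -353.5  111.4] [ 556.8 -354.1] [ 558.2 -353. ] 43
st [ 425.  -195.2   81.7] 31
st [ 431.  -254.2   81.7] 32
st [ 437.1 -314.    80.7] 34
st [ 442.4 -374.1   80.9] 35
rack [ 433.9 -284.4] 1.668 179.7
bolt pts 43 [365.4 310.9 122.5]
[[373.0, 310.0, 138.0], [373.0, 308.0, 136.0], [373.0, 309.0, 119.0], [370.0, 318.0, 134.0], [370.0, 314.0, 136.0], [370.0, 310.0, 138.0], [370.0, 308.0, 134.0], [370.0, 304.0, 136.0], [370.0, 305.0, 121.0], [366.0, 318.0, 137.0], [366.0, 313.0, 142.0], [366.0, 310.0, 140.0], [366.0, 307.0, 139.0], [366.0, 304.0, 137.0], [366.0, 303.0, 127.0], [366.0, 302.0, 118.0], [363.0, 317.0, 138.0], [363.0, 311.0, 147.0], [363.0, 310.0, 140.0], [363.0, 307.0, 137.0], [363.0, 303.0, 138.0], [363.0, 304.0, 125.0], [360.0, 313.0, 141.0], [360.0, 309.0,
[... 794 characters left out ...]
.0, 309.0, 135.0], [364.0, 305.0, 138.0], [367.0, 304.0, 138.0], [370.0, 304.0, 137.0], [374.0, 308.0, 134.0], [360.0, 306.0, 133.0], [363.0, 304.0, 134.0], [366.0, 298.0, 137.0], [370.0, 309.0, 130.0], [373.0, 300.0, 136.0], [359.0, 309.0, 128.0], [363.0, 299.0, 133.0], [366.0, 306.0, 129.0], [370.0, 303.0, 130.0], [373.0, 310.0, 125.0], [359.0, 309.0, 123.0], [362.0, 304.0, 126.0], [366.0, 301.0, 128.0], [369.0, 299.0, 129.0], [373.0, 302.0, 126.0], [359.0, 308.0, 120.0], [362.0, 301.0, 124.0], [365.0, 303.0, 123.0], [369.0, 301.0, 123.0], [372.0, 304.0, 121.0], [358.0, 304.0, 118.0], [361.0, 303.0, 119.0]]
col [673.3 310.3 266.4]
relay [353. -54.] [428. -11.]
reg [ 737. -130.] [831. -60.]
```

Emit:
apply_moves(increments=[{"gripper": 100,"delta_pos": [0,0,0],"dr": [0.111,0,0]},{"gripper": 100,"delta_pos": [0,0,0],"dr": [0.111,0,0]},{"gripper": 100,"delta_pos": [0,0,0],"dr": [0.11,0,0]},{"gripper": 100,"delta_pos": [0,-3.2,-2.3],"dr": [0,0,0]},{"gripper": 100,"delta_pos": [0,-3.2,-2.3],"dr": [0,0,0]}])

```text
t: 0.52
ee_pos: [249.1, -527.0, 230.0]
orientation: [-2.219, 0.004, 2.22]
ft_force: [-0.7, 0.1, 0.5]
width: 87.8
```

Emit:
apply_moves(increments=[{"gripper": 100,"delta_pos": [0,-3.2,-2.3],"dr": [0,0,0]},{"gripper": 100,"delta_pos": [0,-3.2,-2.3],"dr": [0,0,0]},{"gripper": 100,"delta_pos": [0,-3.2,-2.3],"dr": [0,0,0]},{"gripper": 100,"delta_pos": [0,-3.2,-2.3],"dr": [0,0,0]},{"gripper": 100,"delta_pos": [0,-3.2,-2.3],"dr": [0,0,0]}])

```text
t: 0.93
ee_pos: [365.2, -365.1, 230.5]
orientation: [-2.221, 0.0, 2.221]
ft_force: [-0.2, -0.5, -0.8]
width: 87.7
```

Emit:
apply_moves(increments=[{"gripper": 100,"delta_pos": [0,-3.2,-2.3],"dr": [0,0,0]},{"gripper": 100,"delta_pos": [0,-3.2,-2.3],"dr": [0,0,0]},{"gripper": 100,"delta_pos": [0,-3.2,-2.3],"dr": [0,0,0]},{"gripper": 100,"delta_pos": [0,-3.2,-2.3],"dr": [0,0,0]},{"gripper": 100,"delta_pos": [0,-3.2,-2.3],"dr": [0,0,0]}])

```text
t: 1.35
ee_pos: [480.3, -205.1, 230.5]
orientation: [-2.221, 0.0, 2.222]
ft_force: [-0.2, -0.1, -0.3]
width: 87.9
```

Emit:
apply_moves(increments=[{"gripper": 100,"delta_pos": [0,-3.43,0.76],"dr": [0,0,0]},{"gripper": 100,"delta_pos": [0,-3.43,0.76],"dr": [0,0,0]},{"gripper": 100,"delta_pos": [0,-3.43,0.76],"dr": [0,0,0]},{"gripper": 100,"delta_pos": [0,-3.43,0.76],"dr": [0,0,0]},{"gripper": 100,"delta_pos": [0,-3.43,0.76],"dr": [0,0,0]}])

```text
t: 1.77
ee_pos: [440.8, -33.9, 230.4]
orientation: [-2.221, 0.0, 2.222]
ft_force: [0.6, 0.7, 0.6]
width: 87.9
```

Emit:
apply_moves(increments=[{"gripper": 100,"delta_pos": [0,-3.43,0.76],"dr": [0,0,0]},{"gripper": 100,"delta_pos": [0,-3.43,0.76],"dr": [0,0,0]},{"gripper": 100,"delta_pos": [0,-3.43,0.76],"dr": [0,0,0]},{"gripper": 100,"delta_pos": [0,-3.43,0.76],"dr": [0,0,0]},{"gripper": 100,"delta_pos": [0,-3.43,0.76],"dr": [0,0,0]}])

```text
t: 2.18
ee_pos: [402.9, 137.6, 230.6]
orientation: [-2.221, 0.0, 2.221]
ft_force: [1.1, 0.6, 0.4]
width: 87.9
```

Emit:
apply_moves(increments=[{"gripper": 100,"delta_pos": [0,-3.43,0.76],"dr": [0,0,0]},{"gripper": 100,"delta_pos": [0,-3.43,0.76],"dr": [0,0,0]},{"gripper": 100,"delta_pos": [0,-3.43,0.76],"dr": [0,0,0]},{"gripper": 100,"delta_pos": [0,-3.43,0.76],"dr": [0,0,0]},{"gripper": 100,"delta_pos": [0,-3.43,0.76],"dr": [0,0,0]}])

```text
t: 2.6
ee_pos: [364.8, 309.1, 230.5]
orientation: [2.221, -0.0, -2.222]
ft_force: [0.4, -0.4, 0.5]
width: 88.1
```

Run:
```python
from h import *
o=ctrl.get_obs();print(o['ee_pos'].round(1),o['qpos'].round(2))
im=grab('side','b1.png');t=grab('top');np.savez('/tmp/t1.npz',**t);np.savez('/tmp/s1.npz',**im)
u,v=map(int,proj(im,(366,309,134)));print(u,v)
a=im['img'][max(0,v-90):v+60,max(0,u-120):u+120,::-1]
cv2.imwrite('pics/b1c.png',cv2.resize(a,None,fx=3,fy=3,interpolation=cv2.INTER_CUBIC))
for n,i in(('top',t),('side',im)):
  W=cloud(i)
  for c,nm in(((664,-158),'A'),((530,-136),'B'),((575,-248),'C'),((327,-120),'yel')):
    P=near(W,c,26,104,123);print(n,nm,len(P),P.mean(0).round(1))
```

```text
[364.8 309.1 230.5] [ 0.68  0.21  1.95 -0.    0.99  2.25]
245 109
top A 48 [ 663.1 -156.   110.9]
top B 45 [ 529.9 -134.   111.7]
top C 45 [ 575.  -247.3  111. ]
top yel 39 [ 327.4 -118.   111.9]
side A 81 [ 663.8 -161.3  110.2]
side B 82 [ 530.  -137.5  109.8]
side C 89 [ 575.7 -251.6  110.4]
side yel 81 [ 327.5 -123.6  110.3]
```

View pics/b1.png

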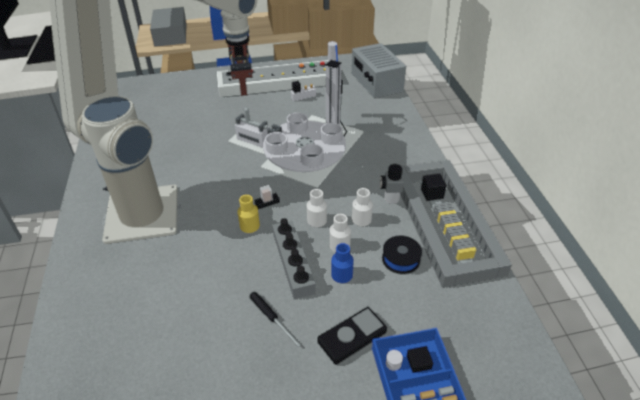

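Emit:
apply_moves(increments=[{"gripper": 100,"delta_pos": [2.9,0,0],"dr": [0,0,0]},{"gripper": 100,"delta_pos": [2.9,0,0],"dr": [0,0,0]},{"gripper": 100,"delta_pos": [2.9,0,0],"dr": [0,0,0]},{"gripper": 100,"delta_pos": [2.9,0,-0.1],"dr": [0,0,0]},{"gripper": 40,"delta_pos": [0,0,0],"dr": [0,0,0]}])

```text
t: 3.12
ee_pos: [364.1, 304.8, 110.3]
orientation: [2.211, -0.007, -2.227]
ft_force: [-0.8, -0.8, -0.2]
width: 83.9
```

Emit:
apply_moves(increments=[{"gripper": 10,"delta_pos": [0,0,0],"dr": [0,0,0]},{"gripper": 10,"delta_pos": [0,0,0],"dr": [0,0,0]},{"gripper": 10,"delta_pos": [0,0,0],"dr": [0,0,0]},{"gripper": 10,"delta_pos": [0,0,0],"dr": [0,0,0]},{"gripper": 10,"delta_pos": [0,0,0],"dr": [0,0,0]}])

```text
t: 3.53
ee_pos: [367.5, 308.1, 116.0]
orientation: [-2.223, -0.001, 2.218]
ft_force: [0.3, 0.3, 0.7]
width: 51.3
```

Emit:
apply_moves(increments=[{"gripper": 10,"delta_pos": [0,0,0],"dr": [0,0,0]},{"gripper": 10,"delta_pos": [0,0,0],"dr": [0,0,0]},{"gripper": 10,"delta_pos": [0,0,0],"dr": [0,0,0]},{"gripper": 10,"delta_pos": [0,0,0],"dr": [0,0,0]},{"gripper": 10,"delta_pos": [0,0,0],"dr": [0,0,0]}])

```text
t: 3.95
ee_pos: [368.3, 309.4, 115.1]
orientation: [-2.223, -0.003, 2.215]
ft_force: [5.4, 11.7, -6.8]
width: 18.2
```

Emit:
apply_moves(increments=[{"gripper": 5,"delta_pos": [0,0,0],"dr": [0,0,0]},{"gripper": 5,"delta_pos": [0,0,0],"dr": [0,0,0]},{"gripper": 5,"delta_pos": [0,0,0],"dr": [0,0,0]},{"gripper": 5,"delta_pos": [0,0,0],"dr": [0,0,0]},{"gripper": 5,"delta_pos": [0,0,0],"dr": [0,0,0]}])

```text
t: 4.37
ee_pos: [368.8, 309.9, 115.2]
orientation: [-2.224, -0.004, 2.214]
ft_force: [4.0, 8.1, -5.5]
width: 15.5
```

Emit:
apply_moves(increments=[{"gripper": 5,"delta_pos": [0,0.53,-0.63],"dr": [0,0,0]},{"gripper": 5,"delta_pos": [0,0.53,-0.63],"dr": [0,0,0]},{"gripper": 5,"delta_pos": [0,0.53,-0.63],"dr": [0,0,0]},{"gripper": 5,"delta_pos": [0,0.53,-0.63],"dr": [0,0,0]},{"gripper": 5,"delta_pos": [0,0.53,-0.63],"dr": [0,0,0]}])

```text
t: 4.78
ee_pos: [396.7, 286.2, 115.1]
orientation: [-2.209, -0.004, 2.218]
ft_force: [-47.1, 60.6, 8.2]
width: 17.0
```

Emit:
apply_moves(increments=[{"gripper": 5,"delta_pos": [0,0,0],"dr": [0,0,0]},{"gripper": 5,"delta_pos": [0,0,0],"dr": [0,0,0]},{"gripper": 5,"delta_pos": [0,0,0],"dr": [0,0,0]},{"gripper": 5,"delta_pos": [0,0,0],"dr": [0,0,0]},{"gripper": 5,"delta_pos": [0,0,0],"dr": [0,0,0]}])

```text
t: 5.2
ee_pos: [397.3, 287.1, 115.2]
orientation: [-2.214, -0.007, 2.215]
ft_force: [-16.5, 37.1, -4.4]
width: 15.5
```

Emit:
apply_moves(increments=[{"gripper": 60,"delta_pos": [0,0,0],"dr": [0,0,0]},{"gripper": 60,"delta_pos": [0,0,0],"dr": [0,0,0]},{"gripper": 60,"delta_pos": [0,0,0],"dr": [0,0,0]},{"gripper": 60,"delta_pos": [0,0,0],"dr": [0,0,0]},{"gripper": 60,"delta_pos": [0,0,0],"dr": [0,0,0]}])

```text
t: 5.62
ee_pos: [398.3, 280.8, 114.6]
orientation: [-2.221, 0.001, 2.222]
ft_force: [-0.2, 0.3, -0.4]
width: 45.7
```

Emit:
apply_moves(increments=[{"gripper": 60,"delta_pos": [-3,0,0],"dr": [0,0,0]},{"gripper": 60,"delta_pos": [-4,0,0],"dr": [0,0,0]},{"gripper": 60,"delta_pos": [-4,0,0],"dr": [0,0,0]},{"gripper": 60,"delta_pos": [-3,0,0],"dr": [0,0,0]},{"gripper": 60,"delta_pos": [0,3.5,-1],"dr": [0,0,0]}])

```text
t: 6.03
ee_pos: [411.3, 250.6, 261.1]
orientation: [-2.23, -0.011, 2.208]
ft_force: [0.9, 0.8, 1.1]
width: 52.6
```

Emit:
apply_moves(increments=[{"gripper": 60,"delta_pos": [0,3.5,-1],"dr": [0,0,0]},{"gripper": 60,"delta_pos": [0,3.5,-1],"dr": [0,0,0]},{"gripper": 60,"delta_pos": [0,3.5,-1],"dr": [0,0,0]},{"gripper": 60,"delta_pos": [0,3.5,-1],"dr": [0,0,0]},{"gripper": 60,"delta_pos": [0,3.5,-1],"dr": [0,0,0]}])

```text
t: 6.45
ee_pos: [458.3, 68.9, 254.8]
orientation: [-2.221, 0.001, 2.221]
ft_force: [1.0, 0.8, -0.1]
width: 52.7
```

Run:
```python
from h import *
o=ctrl.get_obs();print(o['ee_pos'].round(1),o['ft_force'].round(1))
S=grab('side');T=grab('top')
a0=dict(np.load('/tmp/side0.npz'));t0=dict(np.load('/tmp/top0.npz'))
for n,i in(('top0',t0),('top',T),('side0',a0),('side',S)):
    W=cloud(i);P=near(W,(382,297),45,120,150);print(n,len(P),P.mean(0).round(1))
def crop(i,p,h=32):
    u,v=map(int,proj(i,p));return cv2.resize(i['img'][v-h:v+h,u-h:u+h,::-1],(380,380),interpolation=cv2.INTER_CUBIC)
p=(400,285,110)
cv2.imwrite('pics/b2.png',np.hstack([crop(T,p),crop(S,p)]))
for n,i in(('top',T),('side',S)):
  W=cloud(i)
  for c,nm in(((664,-158),'A'),((530,-136),'B'),((575,-248),'C')):
    P=near(W,c,26,104,123);print(n,nm,len(P),P.mean(0).round(1))
```

```text
[458.3  68.9 254.8] [ 1.   0.8 -0.1]
top0 25 [365.4 308.8 135.5]
top 23 [395.3 286.6 135.3]
side0 28 [366.7 304.6 130.5]
side 26 [395.2 279.  131.8]
top A 44 [ 663.3 -154.9  111.3]
top B 45 [ 529.9 -134.   111.5]
top C 45 [ 574.8 -246.7  111.9]
side A 79 [ 663. -162.  111.]
side B 86 [ 529.7 -139.3  110.2]
side C 91 [ 576.6 -250.9  109.8]
```

View pics/b2.png

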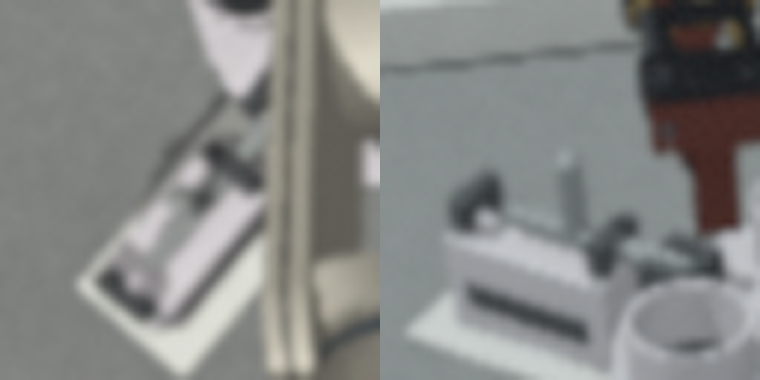

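Emit:
apply_moves(increments=[{"gripper": 75,"delta_pos": [0,3.4,-1.2],"dr": [0,0,0]},{"gripper": 75,"delta_pos": [0,3.4,-1.2],"dr": [0,0,0]},{"gripper": 75,"delta_pos": [0,3.4,-1.2],"dr": [0,0,0]},{"gripper": 75,"delta_pos": [0,3.4,-1.2],"dr": [0,0,0]},{"gripper": 75,"delta_pos": [0,3.4,-1.2],"dr": [0,0,0]}])

```text
t: 6.97
ee_pos: [518.3, -100.3, 254.6]
orientation: [-2.221, 0.0, 2.221]
ft_force: [0.7, -0.7, 0.3]
width: 66.1
```

Emit:
apply_moves(increments=[{"gripper": 75,"delta_pos": [0,3.4,-1.2],"dr": [0,0,0]},{"gripper": 75,"delta_pos": [3,0,0],"dr": [0,0,0]},{"gripper": 75,"delta_pos": [3.5,0,0],"dr": [0,0,0]},{"gripper": 75,"delta_pos": [3.5,0,0],"dr": [0,0,0]},{"gripper": 75,"delta_pos": [0,0,0],"dr": [0,0,0]}])

```text
t: 7.38
ee_pos: [525.8, -131.8, 148.8]
orientation: [-2.207, -0.002, 2.231]
ft_force: [-1.5, 0.6, -0.3]
width: 66.1
```

Run:
```python
from h import *
o=ctrl.get_obs();print(o['ee_pos'].round(1),o['ft_force'].round(1),o['width'])
S=grab('side','f1.png');W=cloud(S)
P=near(W,(530,-136),26,104,118);print(len(P),P.mean(0).round(1))
```

```text
[ 525.8 -131.8  148.8] [-1.5  0.6 -0.3] 66.06628136578793
59 [ 527.9 -144.9  110.6]
```

Emit:
apply_moves(increments=[{"gripper": 75,"delta_pos": [2.2,0,0],"dr": [0,0,0]},{"gripper": 75,"delta_pos": [2.2,0,0],"dr": [0,0,0]},{"gripper": 75,"delta_pos": [2,0.1,0],"dr": [0,0,0]},{"gripper": 75,"delta_pos": [0,0,0],"dr": [0,0,0]},{"gripper": 60,"delta_pos": [0,0,0],"dr": [0,0,0]}])

```text
t: 7.85
ee_pos: [530.9, -133.8, 92.0]
orientation: [2.222, -0.0, -2.221]
ft_force: [-0.4, 0.2, 0.9]
width: 61.9
```

Emit:
apply_moves(increments=[{"gripper": 45,"delta_pos": [0,0,0],"dr": [0,0,0]},{"gripper": 30,"delta_pos": [0,0,0],"dr": [0,0,0]},{"gripper": 30,"delta_pos": [0,0,0],"dr": [0,0,0]},{"gripper": 30,"delta_pos": [0,0,0],"dr": [0,0,0]},{"gripper": 30,"delta_pos": [0,0,0],"dr": [0,0,0]}])

```text
t: 8.27
ee_pos: [531.1, -134.3, 92.0]
orientation: [2.223, -0.001, -2.219]
ft_force: [-1.7, -0.1, 7.5]
width: 38.2
```

Emit:
apply_moves(increments=[{"gripper": 30,"delta_pos": [0,0,0],"dr": [0,0,0]},{"gripper": 30,"delta_pos": [0,0,0],"dr": [0,0,0]},{"gripper": 30,"delta_pos": [0,0,0],"dr": [0,0,0]},{"gripper": 30,"delta_pos": [0,0,0],"dr": [0,0,0]},{"gripper": 30,"delta_pos": [0,0,0],"dr": [0,0,0]}])

```text
t: 8.68
ee_pos: [531.1, -134.3, 92.0]
orientation: [2.224, -0.001, -2.219]
ft_force: [-0.8, -0.2, 8.3]
width: 37.9
```

Run:
```python
from h import *
o=ctrl.get_obs();print(o['ee_pos'].round(1),o['ft_force'].round(1),o['width'])
S=grab('side','f1.png');W=cloud(S);O=cloud(dict(np.load('/tmp/side0.npz')))
for X in(O,W):
    P=near(X,(530,-136),45,20,75);print(len(P),P.mean(0).round(1),np.percentile(P[:,0],[2,98]).round(1),np.percentile(P[:,1],[1,10]).round(1))
u,v=map(int,proj(S,(530,-136,90)))
cv2.imwrite('pics/f1c.png',cv2.resize(S['img'][v-70:v+60,u-80:u+80,::-1],None,fx=4,fy=4,interpolation=cv2.INTER_CUBIC))
```

```text
[ 531.1 -134.3   92. ] [-0.8 -0.2  8.3] 37.919172221544834
319 [ 527.3 -155.9   51.9] [501.4 557.6] [-169.4 -166.1]
330 [ 527.4 -156.1   51.9] [501.5 557.1] [-168.2 -165.4]
```

View pics/f1c.png

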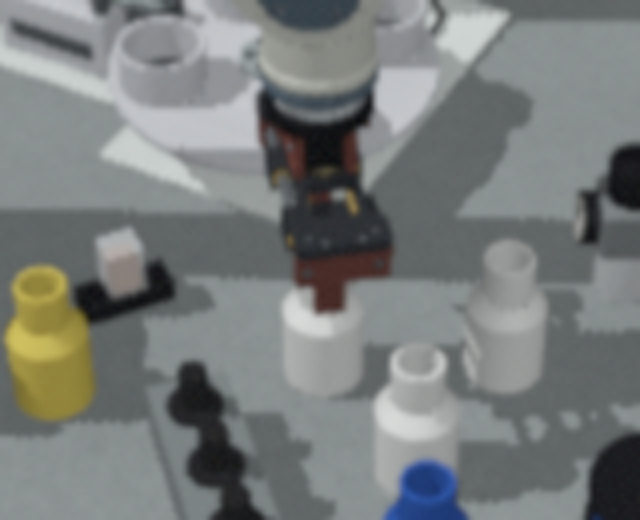

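Emit:
apply_moves(increments=[{"gripper": 30,"delta_pos": [-2,0,0],"dr": [0,0,0]},{"gripper": 30,"delta_pos": [-4,0,0],"dr": [0,0,0]},{"gripper": 30,"delta_pos": [-4,0,0],"dr": [0,0,0]},{"gripper": 30,"delta_pos": [-4,0,0],"dr": [0,0,0]},{"gripper": 30,"delta_pos": [-4,0,0],"dr": [0,0,0]}])

```text
t: 9.15
ee_pos: [529.4, -133.7, 272.5]
orientation: [-2.22, -0.0, 2.222]
ft_force: [0.7, -0.5, -2.2]
width: 37.7
```

Emit:
apply_moves(increments=[{"gripper": 30,"delta_pos": [0,-3.08,-1.09],"dr": [0,0,0]},{"gripper": 30,"delta_pos": [0,-3.08,-1.09],"dr": [0,0,0]},{"gripper": 30,"delta_pos": [0,-3.08,-1.09],"dr": [0,0,0]},{"gripper": 30,"delta_pos": [0,-3.08,-1.09],"dr": [0,0,0]},{"gripper": 30,"delta_pos": [0,-3.08,-1.09],"dr": [0,0,0]}])

```text
t: 9.57
ee_pos: [584.6, 21.4, 270.9]
orientation: [-2.221, 0.001, 2.221]
ft_force: [0.1, -0.4, -2.6]
width: 38.0
```

Emit:
apply_moves(increments=[{"gripper": 30,"delta_pos": [0,-3.08,-1.09],"dr": [0,0,0]},{"gripper": 30,"delta_pos": [0,-3.08,-1.09],"dr": [0,0,0]},{"gripper": 30,"delta_pos": [0,-3.08,-1.09],"dr": [0,0,0]},{"gripper": 30,"delta_pos": [0,-3.08,-1.09],"dr": [0,0,0]},{"gripper": 30,"delta_pos": [0,-3.08,-1.09],"dr": [0,0,0]}])

```text
t: 9.98
ee_pos: [639.1, 175.6, 270.5]
orientation: [2.22, -0.0, -2.222]
ft_force: [0.5, -1.1, -1.6]
width: 38.0
```

Emit:
apply_moves(increments=[{"gripper": 30,"delta_pos": [2,0,0],"dr": [0,0,0]},{"gripper": 30,"delta_pos": [2,0,0],"dr": [0,0,0]},{"gripper": 30,"delta_pos": [2,0,0],"dr": [0,0,0]},{"gripper": 30,"delta_pos": [0,0,0],"dr": [0,0,0]},{"gripper": 30,"delta_pos": [0,0,0],"dr": [0,0,0]}])

```text
t: 10.4
ee_pos: [638.3, 173.8, 209.6]
orientation: [2.218, -0.001, -2.225]
ft_force: [0.8, -0.5, -0.9]
width: 38.1
```

Run:
```python
from h import *
o=ctrl.get_obs();print(o['ee_pos'].round(1),o['ft_force'].round(1),o['width'])
S=grab('side','g1.png')
u,v=map(int,proj(S,(600,165,120)))
cv2.imwrite('pics/g1c.png',cv2.resize(S['img'][v-50:v+50,u-70:u+70,::-1],None,fx=5,fy=5,interpolation=cv2.INTER_CUBIC))
np.savez('/tmp/g1.npz',**S)
```

```text
[638.3 173.8 209.6] [ 0.8 -0.5 -0.9] 38.11002938259086
```

View pics/g1c.png

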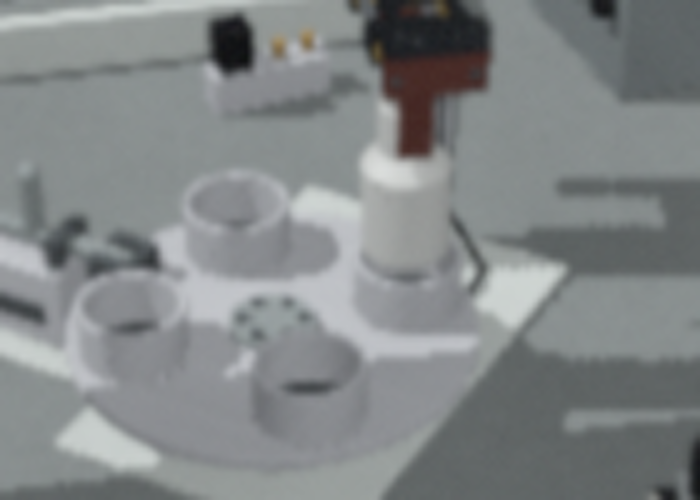

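Run:
```python
from h import *
S=dict(np.load('/tmp/g1.npz'));W=cloud(S)
P=W[(abs(W[...,0]-638)<50)&(abs(W[...,1]-170)<60)]
from scipy.optimize import least_squares
def fit(P,r,c):
    q=least_squares(lambda c:np.hypot(P[:,0]-c[0],P[:,1]-c[1])-r,c,loss='soft_l1',f_scale=1.).x
    return q.round(1),len(P)
A=P[(P[:,2]>128)&(P[:,2]<178)];A=A[np.hypot(A[:,0]-638,A[:,1]-174)<40]
B=P[(P[:,2]>76)&(P[:,2]<104)];B=B[B[:,1]<165]
print('flask',fit(A,30,[638,174]),np.percentile(A[:,0],[1,99]).round(1),'nest',fit(B,37,[638,174]),np.percentile(B[:,0],[1,99]).round(1))
# all nests by outer front walls, same camera, before
O=cloud(dict(np.load('/tmp/side0.npz')))
th=.09
N=[(552.3,70),(638.4,173),(535.3,259),(449.2,156)]
for c in N:
    d=np.hypot(O[...,0]-c[0],O[...,1]-c[1]);m=(O[...,2]>76)&(O[...,2]<106)&(d>33)&(d<44)&(O[...,1]<c[1]-5)
    print('nest',c,fit(O[m],37,c))
for c in [(663.5,-156),(530,-134.3),(575,-247)]:
    d=np.hypot(O[...,0]-c[0],O[...,1]-c[1]);m=(O[...,2]>12)&(O[...,2]<64)&(d<42)&(O[...,1]<c[1]-3)
    print('flask',c,fit(O[m],30,c))
for c in [(425,-196),(431,-255),(437,-315),(443,-375)]:
    d=np.hypot(O[...,0]-c[0],O[...,1]-c[1]);m=(O[...,2]>54)&(O[...,2]<80)&(d<18)&(O[...,1]<c[1]-1)
    print('st',c,fit(O[m],11,c))
```

```text
flask (array([637.2, 172.4]), 228) [607.2 662.1] nest (array([639.1, 172.5]), 141) [603.5 674.2]
nest (552.3, 70) (array([553. ,  69.6]), 161)
nest (638.4, 173) (array([639.1, 172.5]), 149)
nest (535.3, 259) (array([535.7, 258.4]), 141)
nest (449.2, 156) (array([449.5, 154.8]), 153)
flask (663.5, -156) (array([ 664.4, -158.2]), 234)
flask (530, -134.3) (array([ 530.8, -135.4]), 247)
flask (575, -247) (array([ 576.6, -248.5]), 172)
st (425, -196) (array([ 426.1, -196.7]), 55)
st (431, -255) (array([ 432.5, -256.6]), 53)
st (437, -315) (array([ 438. , -316.7]), 51)
st (443, -375) (array([ 443.5, -376. ]), 56)
```

Emit:
apply_moves(increments=[{"gripper": 30,"delta_pos": [0,0,-0.18],"dr": [0,0,0]},{"gripper": 30,"delta_pos": [0,0,0],"dr": [0,0,0]},{"gripper": 30,"delta_pos": [0.8,0,0],"dr": [0,0,0]},{"gripper": 30,"delta_pos": [0.8,0,0],"dr": [0,0,0]},{"gripper": 30,"delta_pos": [0.5,0,0],"dr": [0,0,0]}])

```text
t: 10.87
ee_pos: [640.6, 173.8, 188.7]
orientation: [-2.22, 0.001, 2.222]
ft_force: [-1.1, -0.1, -2.2]
width: 37.6
```

Emit:
apply_moves(increments=[{"gripper": 30,"delta_pos": [0.5,0,0],"dr": [0,0,0]},{"gripper": 30,"delta_pos": [0.5,0,0],"dr": [0,0,0]},{"gripper": 30,"delta_pos": [0.5,0,0],"dr": [0,0,0]},{"gripper": 30,"delta_pos": [0.5,0,0],"dr": [0,0,0]},{"gripper": 30,"delta_pos": [0,0,0],"dr": [0,0,0]}])

```text
t: 11.28
ee_pos: [640.4, 173.9, 168.3]
orientation: [2.219, -0.001, -2.223]
ft_force: [-0.3, 0.5, -1.1]
width: 38.0
```

Emit:
apply_moves(increments=[{"gripper": 30,"delta_pos": [0.3,0,0],"dr": [0,0,0]},{"gripper": 30,"delta_pos": [0.2,0,0],"dr": [0,0,0]},{"gripper": 30,"delta_pos": [0.1,0,0],"dr": [0,0,0]},{"gripper": 30,"delta_pos": [0,0,0],"dr": [0,0,0]},{"gripper": 30,"delta_pos": [0,0,0],"dr": [0,0,0]}])

```text
t: 11.7
ee_pos: [641.1, 174.1, 163.8]
orientation: [-2.221, 0.0, 2.221]
ft_force: [0.3, 0.1, -1.2]
width: 37.8
```

Emit:
apply_moves(increments=[{"gripper": 30,"delta_pos": [0.15,0,0],"dr": [0,0,0]},{"gripper": 30,"delta_pos": [0,0,0],"dr": [0,0,0]},{"gripper": 55,"delta_pos": [0,0,0],"dr": [0,0,0]},{"gripper": 70,"delta_pos": [0,0,0],"dr": [0,0,0]},{"gripper": 70,"delta_pos": [0,0,0],"dr": [0,0,0]}])

```text
t: 12.12
ee_pos: [641.3, 174.1, 162.5]
orientation: [-2.222, 0.0, 2.221]
ft_force: [-0.9, 0.5, -0.5]
width: 54.6
```

Emit:
apply_moves(increments=[{"gripper": 70,"delta_pos": [0,0,0],"dr": [0,0,0]},{"gripper": 70,"delta_pos": [0,0,0],"dr": [0,0,0]},{"gripper": 70,"delta_pos": [0,0,0],"dr": [0,0,0]},{"gripper": 70,"delta_pos": [-2,0,0],"dr": [0,0,0]},{"gripper": 70,"delta_pos": [-4,0,0],"dr": [0,0,0]}])

```text
t: 12.53
ee_pos: [637.9, 173.2, 217.6]
orientation: [2.21, -0.003, -2.231]
ft_force: [-0.5, 0.3, -1.2]
width: 61.8
```

Emit:
apply_moves(increments=[{"gripper": 75,"delta_pos": [-2,0,0],"dr": [0,0,0]},{"gripper": 75,"delta_pos": [0,3.5,0],"dr": [0,0,0]},{"gripper": 75,"delta_pos": [0,3.5,0],"dr": [0,0,0]},{"gripper": 75,"delta_pos": [0,3.5,0],"dr": [0,0,0]},{"gripper": 75,"delta_pos": [0,3.5,0],"dr": [0,0,0]}])

```text
t: 12.95
ee_pos: [640.9, 32.9, 242.5]
orientation: [2.222, 0.001, -2.22]
ft_force: [-0.1, 0.7, -0.4]
width: 65.8
```

```bash
cat >> h.py <<'E'
def cyl(W,c,r,z0,z1,m=8):
    from scipy.optimize import least_squares
    c=np.array(c,float)
    for _ in range(3):
        d=np.hypot(W[...,0]-c[0],W[...,1]-c[1]);k=(W[...,2]>z0)&(W[...,2]<z1)&(d<r+m)&(d>r-m)&(W[...,1]<c[1]-3)
        P=W[k]
        if len(P)<15: return None
        c=least_squares(lambda c:np.hypot(P[:,0]-c[0],P[:,1]-c[1])-r,c,loss='soft_l1',f_scale=1.).x
    return c.round(1),len(P)
E
python3 - <<'E'
from h import *
o=ctrl.get_obs();print(o['ee_pos'].round(1),o['width'])
S=grab('side','g2.png');W=cloud(S)
print('placed',cyl(W,(639,173),30,116,134),'top z',np.nanpercentile(near(W,(639,173),20,150,215)[:,2],[50,95]))
for c in [(663.5,-156),(575,-247)]: print(cyl(W,c,30,12,64,15))
E
```

```text
[640.9  32.9 242.5] 65.76437347065243
placed (array([640.7, 172.6]), 78) top z [172.52197309 183.61144377]
(array([ 664.5, -158.2]), 241)
(array([ 576.7, -248.4]), 174)
```

Emit:
apply_moves(increments=[{"gripper": 75,"delta_pos": [0,3.17,-0.38],"dr": [0,0,0]},{"gripper": 75,"delta_pos": [0,3.17,-0.38],"dr": [0,0,0]},{"gripper": 75,"delta_pos": [0,3.17,-0.38],"dr": [0,0,0]},{"gripper": 75,"delta_pos": [0,3.17,-0.38],"dr": [0,0,0]},{"gripper": 75,"delta_pos": [0,3.17,-0.38],"dr": [0,0,0]}])

```text
t: 13.42
ee_pos: [660.1, -125.8, 242.3]
orientation: [-2.222, 0.0, 2.221]
ft_force: [0.4, -0.2, -0.2]
width: 66.0
```

Emit:
apply_moves(increments=[{"gripper": 75,"delta_pos": [0,3.17,-0.38],"dr": [0,0,0]},{"gripper": 75,"delta_pos": [3,0,0],"dr": [0,0,0]},{"gripper": 75,"delta_pos": [3.5,0,0],"dr": [0,0,0]},{"gripper": 75,"delta_pos": [2.5,0,0],"dr": [0,0,0]},{"gripper": 75,"delta_pos": [0,0,0],"dr": [0,0,0]}])

```text
t: 13.83
ee_pos: [660.1, -155.5, 146.3]
orientation: [-2.209, -0.002, 2.23]
ft_force: [-0.4, 0.1, -1.3]
width: 66.2
```

Emit:
apply_moves(increments=[{"gripper": 75,"delta_pos": [0,0,0],"dr": [0,0,0]},{"gripper": 75,"delta_pos": [0,0,0],"dr": [0,0,0]},{"gripper": 75,"delta_pos": [0,0,0],"dr": [0,0,0]},{"gripper": 75,"delta_pos": [0,0,0],"dr": [0,0,0]},{"gripper": 75,"delta_pos": [0,0,0],"dr": [0,0,0]}])

```text
t: 14.25
ee_pos: [664.7, -156.2, 153.9]
orientation: [2.224, -0.001, -2.218]
ft_force: [-0.2, -0.3, -0.2]
width: 65.8
```

Run:
```python
from h import *
o=ctrl.get_obs();print(o['ee_pos'].round(1),o['width'])
W=cloud(grab('side'))
for c in [(664.5,-158),(576,-248)]: print(cyl(W,c,30,12,64,15))
```

```text
[ 664.7 -156.2  153.9] 65.818571003883
(array([ 664.4, -158.2]), 239)
(array([ 576.7, -248.3]), 174)
```

Emit:
apply_moves(increments=[{"gripper": 75,"delta_pos": [2.2,0.06,0.1],"dr": [0,0,0]},{"gripper": 75,"delta_pos": [2.2,0,0],"dr": [0,0,0]},{"gripper": 75,"delta_pos": [1.8,0,0],"dr": [0,0,0]},{"gripper": 75,"delta_pos": [0,0,0],"dr": [0,0,0]},{"gripper": 60,"delta_pos": [0,0,0],"dr": [0,0,0]}])

```text
t: 14.72
ee_pos: [662.4, -156.6, 89.9]
orientation: [-2.22, -0.0, 2.223]
ft_force: [-0.2, 0.0, 0.3]
width: 61.9
```

Emit:
apply_moves(increments=[{"gripper": 45,"delta_pos": [0,0,0],"dr": [0,0,0]},{"gripper": 30,"delta_pos": [0,0,0],"dr": [0,0,0]},{"gripper": 30,"delta_pos": [0,0,0],"dr": [0,0,0]},{"gripper": 30,"delta_pos": [0,0,0],"dr": [0,0,0]},{"gripper": 30,"delta_pos": [0,0,0],"dr": [0,0,0]}])

```text
t: 15.13
ee_pos: [663.5, -157.0, 91.5]
orientation: [2.223, -0.001, -2.219]
ft_force: [-0.6, -1.4, 5.6]
width: 37.8
```

Emit:
apply_moves(increments=[{"gripper": 30,"delta_pos": [0,0,0],"dr": [0,0,0]},{"gripper": 30,"delta_pos": [0,0,0],"dr": [0,0,0]},{"gripper": 30,"delta_pos": [0,0,0],"dr": [0,0,0]},{"gripper": 30,"delta_pos": [0,0,0],"dr": [0,0,0]},{"gripper": 30,"delta_pos": [0,0,0],"dr": [0,0,0]}])

```text
t: 15.55
ee_pos: [663.5, -157.1, 91.5]
orientation: [2.223, -0.001, -2.219]
ft_force: [-1.8, 0.1, 6.0]
width: 37.3
```

Run:
```python
from h import *
o=ctrl.get_obs();print(o['ee_pos'].round(1),o['width'],o['ft_force'].round(1))
W=cloud(grab('side'))
for c in [(664.5,-158),(576,-248)]: print(cyl(W,c,30,12,64,15))
```

```text
[ 663.5 -157.1   91.5] 37.2785321727474 [-1.8  0.1  6. ]
(array([ 664.4, -158. ]), 237)
(array([ 576.8, -248.3]), 179)
```

Emit:
apply_moves(increments=[{"gripper": 30,"delta_pos": [-2,0,0],"dr": [0,0,0]},{"gripper": 30,"delta_pos": [-4,0,0],"dr": [0,0,0]},{"gripper": 30,"delta_pos": [-4,0,0],"dr": [0,0,0]},{"gripper": 30,"delta_pos": [-4,0,0],"dr": [0,0,0]},{"gripper": 30,"delta_pos": [-4,0,0],"dr": [0,0,0]}])

```text
t: 16.02
ee_pos: [662.0, -156.5, 271.3]
orientation: [-2.219, -0.0, 2.223]
ft_force: [0.4, -0.2, -2.8]
width: 37.4
```

Emit:
apply_moves(increments=[{"gripper": 30,"delta_pos": [0,-3.13,2.15],"dr": [0,0,0]},{"gripper": 30,"delta_pos": [0,-3.13,2.15],"dr": [0,0,0]},{"gripper": 30,"delta_pos": [0,-3.13,2.15],"dr": [0,0,0]},{"gripper": 30,"delta_pos": [0,-3.13,2.15],"dr": [0,0,0]},{"gripper": 30,"delta_pos": [0,-3.13,2.15],"dr": [0,0,0]}])

```text
t: 16.43
ee_pos: [553.5, 0.9, 269.8]
orientation: [-2.22, 0.001, 2.222]
ft_force: [-0.6, 0.7, -2.3]
width: 37.5
```

Emit:
apply_moves(increments=[{"gripper": 30,"delta_pos": [0,-3.13,2.15],"dr": [0,0,0]},{"gripper": 30,"delta_pos": [0,-3.13,2.15],"dr": [0,0,0]},{"gripper": 30,"delta_pos": [0,-3.13,2.15],"dr": [0,0,0]},{"gripper": 30,"delta_pos": [0,-3.13,2.15],"dr": [0,0,0]},{"gripper": 30,"delta_pos": [0,-3.13,2.15],"dr": [0,0,0]}])

```text
t: 16.85
ee_pos: [446.1, 157.3, 270.0]
orientation: [-2.22, 0.001, 2.222]
ft_force: [-0.1, 0.2, -3.0]
width: 37.2
```

Emit:
apply_moves(increments=[{"gripper": 30,"delta_pos": [2,0,0],"dr": [0,0,0]},{"gripper": 30,"delta_pos": [2,0,0],"dr": [0,0,0]},{"gripper": 30,"delta_pos": [2,0,0],"dr": [0,0,0]},{"gripper": 30,"delta_pos": [0,0,0],"dr": [0,0,0]},{"gripper": 30,"delta_pos": [0,0,0],"dr": [0,0,0]}])

```text
t: 17.27
ee_pos: [446.9, 156.0, 209.5]
orientation: [2.218, -0.001, -2.224]
ft_force: [0.3, 0.5, -2.6]
width: 37.3
```

Emit:
apply_moves(increments=[{"gripper": 30,"delta_pos": [0,0,0],"dr": [0,0,0]},{"gripper": 30,"delta_pos": [0,0,0],"dr": [0,0,0]},{"gripper": 30,"delta_pos": [0,0,0],"dr": [0,0,0]},{"gripper": 30,"delta_pos": [0,0,0],"dr": [0,0,0]},{"gripper": 30,"delta_pos": [0,0,0],"dr": [0,0,0]}])

```text
t: 17.68
ee_pos: [448.2, 156.2, 210.8]
orientation: [-2.222, 0.0, 2.22]
ft_force: [-0.4, -0.7, -2.6]
width: 37.2
```

Run:
```python
from h import *
o=ctrl.get_obs();print(o['ee_pos'].round(1),o['width'],o['ft_force'].round(1))
W=cloud(grab('side'))
print('held',cyl(W,(450,155),30,128,178,12),'nest',cyl(W,(449.5,155),37,76,106))
print('C',cyl(W,(576,-248),30,12,64,15),'n4',cyl(W,(640,173),30,116,134),'n3',cyl(W,(553,70),37,76,106))
```

```text
[448.2 156.2 210.8] 37.19363103279906 [-0.4 -0.7 -2.6]
held (array([447.2, 156.2]), 231) nest (array([449.6, 155. ]), 165)
C (array([ 576.6, -248.2]), 184) n4 (array([639.9, 172.6]), 74) n3 (array([553.1,  69.4]), 161)
```

Emit:
apply_moves(increments=[{"gripper": 30,"delta_pos": [0,0.07,-0.1],"dr": [0,0,0]},{"gripper": 30,"delta_pos": [0.5,0,0],"dr": [0,0,0]},{"gripper": 30,"delta_pos": [0.8,0,0],"dr": [0,0,0]},{"gripper": 30,"delta_pos": [0.5,0,0],"dr": [0,0,0]},{"gripper": 30,"delta_pos": [0.5,0,0],"dr": [0,0,0]}])

```text
t: 18.15
ee_pos: [448.7, 155.5, 186.2]
orientation: [2.221, -0.001, -2.222]
ft_force: [0.8, -0.9, -2.6]
width: 37.2
```

Emit:
apply_moves(increments=[{"gripper": 30,"delta_pos": [0.5,0,0],"dr": [0,0,0]},{"gripper": 30,"delta_pos": [0.5,0,0],"dr": [0,0,0]},{"gripper": 30,"delta_pos": [0.5,0,0],"dr": [0,0,0]},{"gripper": 30,"delta_pos": [0.4,0,0],"dr": [0,0,0]},{"gripper": 30,"delta_pos": [0,0,0],"dr": [0,0,0]}])

```text
t: 18.57
ee_pos: [448.5, 155.4, 167.3]
orientation: [2.22, -0.001, -2.223]
ft_force: [1.2, -0.7, -3.1]
width: 37.2
```

Emit:
apply_moves(increments=[{"gripper": 30,"delta_pos": [0.2,0,0],"dr": [0,0,0]},{"gripper": 30,"delta_pos": [0.2,0,0],"dr": [0,0,0]},{"gripper": 30,"delta_pos": [0.2,0,0],"dr": [0,0,0]},{"gripper": 30,"delta_pos": [0,0,0],"dr": [0,0,0]},{"gripper": 30,"delta_pos": [0,0,0],"dr": [0,0,0]}])

```text
t: 18.98
ee_pos: [448.8, 155.6, 162.2]
orientation: [-2.221, 0.0, 2.221]
ft_force: [0.7, 0.4, -2.2]
width: 37.1
```

Emit:
apply_moves(increments=[{"gripper": 30,"delta_pos": [0.06,0,0],"dr": [0,0,0]},{"gripper": 55,"delta_pos": [0,0,0],"dr": [0,0,0]},{"gripper": 70,"delta_pos": [0,0,0],"dr": [0,0,0]},{"gripper": 70,"delta_pos": [0,0,0],"dr": [0,0,0]},{"gripper": 70,"delta_pos": [0,0,0],"dr": [0,0,0]}])

```text
t: 19.4
ee_pos: [449.0, 155.6, 161.7]
orientation: [-2.222, 0.0, 2.221]
ft_force: [-0.5, -0.5, -0.0]
width: 59.5
```

Emit:
apply_moves(increments=[{"gripper": 70,"delta_pos": [-2,0,0],"dr": [0,0,0]},{"gripper": 70,"delta_pos": [-3,0,0],"dr": [0,0,0]},{"gripper": 70,"delta_pos": [-3,0,0],"dr": [0,0,0]},{"gripper": 75,"delta_pos": [0,3.36,-1.06],"dr": [0,0,0]},{"gripper": 75,"delta_pos": [0,3.36,-1.06],"dr": [0,0,0]}])

```text
t: 19.82
ee_pos: [471.4, 89.0, 243.8]
orientation: [2.225, 0.005, -2.215]
ft_force: [0.0, 0.2, -0.5]
width: 65.5
```

Emit:
apply_moves(increments=[{"gripper": 75,"delta_pos": [0,3.36,-1.06],"dr": [0,0,0]},{"gripper": 75,"delta_pos": [0,3.36,-1.06],"dr": [0,0,0]},{"gripper": 75,"delta_pos": [0,3.36,-1.06],"dr": [0,0,0]},{"gripper": 75,"delta_pos": [0,3.36,-1.06],"dr": [0,0,0]},{"gripper": 75,"delta_pos": [0,3.36,-1.06],"dr": [0,0,0]}])

```text
t: 20.23
ee_pos: [523.3, -81.4, 241.8]
orientation: [-2.222, 0.0, 2.221]
ft_force: [0.3, -0.3, -0.0]
width: 66.1
```

Emit:
apply_moves(increments=[{"gripper": 75,"delta_pos": [0,3.36,-1.06],"dr": [0,0,0]},{"gripper": 75,"delta_pos": [0,3.36,-1.06],"dr": [0,0,0]},{"gripper": 75,"delta_pos": [0,3.36,-1.06],"dr": [0,0,0]},{"gripper": 75,"delta_pos": [0,3.36,-1.06],"dr": [0,0,0]},{"gripper": 75,"delta_pos": [0,3.36,-1.06],"dr": [0,0,0]}])

```text
t: 20.65
ee_pos: [576.2, -249.5, 241.6]
orientation: [-2.221, 0.0, 2.221]
ft_force: [-0.2, 0.2, -0.1]
width: 65.8
```

Emit:
apply_moves(increments=[{"gripper": 75,"delta_pos": [3,0,0],"dr": [0,0,0]},{"gripper": 75,"delta_pos": [3,0,0],"dr": [0,0,0]},{"gripper": 75,"delta_pos": [3,0,0],"dr": [0,0,0]},{"gripper": 75,"delta_pos": [0,0,0],"dr": [0,0,0]},{"gripper": 75,"delta_pos": [0,0,0],"dr": [0,0,0]}])

```text
t: 21.07
ee_pos: [575.0, -247.3, 150.4]
orientation: [-2.217, -0.001, 2.224]
ft_force: [0.6, -1.0, 0.3]
width: 65.6
```

Run:
```python
from h import *
o=ctrl.get_obs();print(o['ee_pos'].round(1),o['width'],o['ft_force'].round(1))
W=cloud(grab('side'))
print('C',cyl(W,(576,-248),30,12,64,15),'n4',cyl(W,(640,173),30,116,134),'n2',cyl(W,(450,155),30,116,134))
print(np.percentile(near(W,(450,155),20,150,215)[:,2],95),np.percentile(near(W,(640,172),20,150,215)[:,2],95))
```

```text
[ 575.  -247.3  150.4] 65.6145257690627 [ 0.6 -1.   0.3]
C (array([ 576.8, -248.4]), 176) n4 None n2 (array([446.6, 156. ]), 78)Traceback (most recent call last):
  File "<stdin>", line 5, in <module>
    return _quantile_unchecked(
        a, q, axis, out, overwrite_input, method, keepdims, weights)
    return _ureduce(a,
                    func=_quantile_ureduce_func,
    ...<5 lines>...
                    overwrite_input=overwrite_input,
                    method=method)
    r = func(a, **kwargs)
    result = _quantile(arr,
                       quantiles=q,
    ...<2 lines>...
                       out=out,
                       weights=wgt)
    slices_having_nans = np.isnan(arr[-1, ...])
                                  ~~~^^^^^^^^^
IndexError: index -1 is out of bounds for axis 0 with size 0
```

Emit:
apply_moves(increments=[{"gripper": 75,"delta_pos": [2.2,0,0],"dr": [0,0,0]},{"gripper": 75,"delta_pos": [2.2,0,0],"dr": [0,0,0]},{"gripper": 75,"delta_pos": [1.6,0,0],"dr": [0,0,0]},{"gripper": 75,"delta_pos": [0,0,0],"dr": [0,0,0]},{"gripper": 60,"delta_pos": [0,0,0],"dr": [0,0,0]}])

```text
t: 21.53
ee_pos: [576.9, -247.8, 93.2]
orientation: [2.223, -0.001, -2.219]
ft_force: [-0.1, 0.2, 0.7]
width: 62.2
```

Emit:
apply_moves(increments=[{"gripper": 45,"delta_pos": [0,0,0],"dr": [0,0,0]},{"gripper": 30,"delta_pos": [0,0,0],"dr": [0,0,0]},{"gripper": 30,"delta_pos": [0,0,0],"dr": [0,0,0]},{"gripper": 30,"delta_pos": [0,0,0],"dr": [0,0,0]},{"gripper": 30,"delta_pos": [0,0,0],"dr": [0,0,0]}])

```text
t: 21.95
ee_pos: [576.7, -247.8, 92.8]
orientation: [2.223, -0.001, -2.219]
ft_force: [-0.2, 1.2, 5.8]
width: 36.1
```

Emit:
apply_moves(increments=[{"gripper": 30,"delta_pos": [0,0,0],"dr": [0,0,0]},{"gripper": 30,"delta_pos": [0,0,0],"dr": [0,0,0]},{"gripper": 30,"delta_pos": [0,0,0],"dr": [0,0,0]},{"gripper": 30,"delta_pos": [0,0,0],"dr": [0,0,0]},{"gripper": 30,"delta_pos": [0,0,0],"dr": [0,0,0]}])

```text
t: 22.37
ee_pos: [576.7, -247.8, 92.7]
orientation: [2.223, -0.001, -2.22]
ft_force: [-0.7, 1.3, 7.0]
width: 36.2
```

Run:
```python
from h import *
o=ctrl.get_obs();print(o['ee_pos'].round(1),o['width'],o['ft_force'].round(1))
W=cloud(grab('side','h1.png'))
print('C',cyl(W,(576,-248),30,12,64,15),'n4',cyl(W,(640,173),30,116,134),'n2',cyl(W,(450,155),30,116,134))
```

```text
[ 576.7 -247.8   92.7] 36.15126648289645 [-0.7  1.3  7. ]
C (array([ 576.5, -248.7]), 177) n4 None n2 (array([447.3, 155.6]), 86)
```

View pics/h1.png

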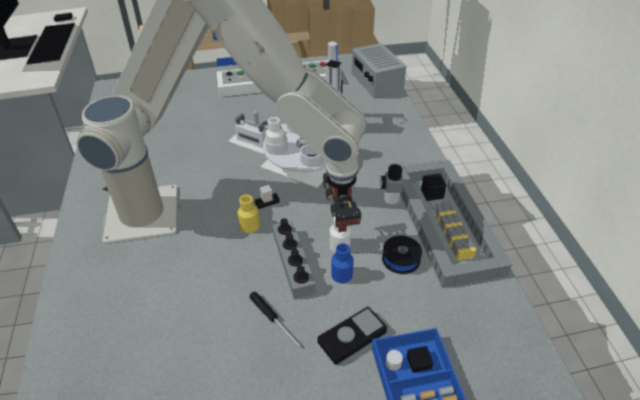

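Emit:
apply_moves(increments=[{"gripper": 30,"delta_pos": [-2,0,0],"dr": [0,0,0]},{"gripper": 30,"delta_pos": [-4,0,0],"dr": [0,0,0]},{"gripper": 30,"delta_pos": [-4,0,0],"dr": [0,0,0]},{"gripper": 30,"delta_pos": [-4,0,0],"dr": [0,0,0]},{"gripper": 30,"delta_pos": [-4,0,0],"dr": [0,0,0]}])

```text
t: 22.83
ee_pos: [575.2, -247.4, 272.9]
orientation: [-2.22, -0.0, 2.222]
ft_force: [0.4, -0.1, -2.9]
width: 36.0
```

Emit:
apply_moves(increments=[{"gripper": 30,"delta_pos": [0,-3.18,0.23],"dr": [0,0,0]},{"gripper": 30,"delta_pos": [0,-3.18,0.23],"dr": [0,0,0]},{"gripper": 30,"delta_pos": [0,-3.18,0.23],"dr": [0,0,0]},{"gripper": 30,"delta_pos": [0,-3.18,0.23],"dr": [0,0,0]},{"gripper": 30,"delta_pos": [0,-3.18,0.23],"dr": [0,0,0]}])

```text
t: 23.25
ee_pos: [563.6, -87.3, 271.3]
orientation: [-2.22, 0.001, 2.222]
ft_force: [0.6, 0.8, -2.8]
width: 35.9
```

Emit:
apply_moves(increments=[{"gripper": 30,"delta_pos": [0,-3.18,0.23],"dr": [0,0,0]},{"gripper": 30,"delta_pos": [0,-3.18,0.23],"dr": [0,0,0]},{"gripper": 30,"delta_pos": [0,-3.18,0.23],"dr": [0,0,0]},{"gripper": 30,"delta_pos": [0,-3.18,0.23],"dr": [0,0,0]},{"gripper": 30,"delta_pos": [0,-3.18,0.23],"dr": [0,0,0]}])

```text
t: 23.67
ee_pos: [552.2, 71.7, 271.3]
orientation: [-2.22, 0.0, 2.222]
ft_force: [1.1, 1.2, -2.9]
width: 36.3
```

Emit:
apply_moves(increments=[{"gripper": 30,"delta_pos": [2,0,0],"dr": [0,0,0]},{"gripper": 30,"delta_pos": [2,0,0],"dr": [0,0,0]},{"gripper": 30,"delta_pos": [2,0,0],"dr": [0,0,0]},{"gripper": 30,"delta_pos": [0,0,0],"dr": [0,0,0]},{"gripper": 30,"delta_pos": [0,0,0],"dr": [0,0,0]}])

```text
t: 24.08
ee_pos: [552.1, 70.3, 210.7]
orientation: [2.218, -0.001, -2.225]
ft_force: [-0.1, -0.1, -2.3]
width: 36.4
```

Emit:
apply_moves(increments=[{"gripper": 30,"delta_pos": [0,0,0],"dr": [0,0,0]},{"gripper": 30,"delta_pos": [0,0,0],"dr": [0,0,0]},{"gripper": 30,"delta_pos": [0,0,0],"dr": [0,0,0]},{"gripper": 30,"delta_pos": [0,0,0],"dr": [0,0,0]},{"gripper": 30,"delta_pos": [0,0,0],"dr": [0,0,0]}])

```text
t: 24.5
ee_pos: [553.4, 70.3, 212.3]
orientation: [-2.222, 0.0, 2.22]
ft_force: [0.7, 0.1, -2.0]
width: 36.0
```

Run:
```python
from h import *
o=ctrl.get_obs();print(o['ee_pos'].round(1),o['width'],o['ft_force'].round(1))
W=cloud(grab('side'))
print('held',cyl(W,(553,70),30,128,178,12),'nest',cyl(W,(553,70),37,76,106))
for z in(125,140,155,170): print(cyl(W,(553,70),30,z-8,z+8,12))
print('n2',cyl(W,(450,155),30,116,134),cyl(W,(449.5,155),37,76,106),'n4',cyl(W,(640,172),30,116,134))
```

```text
[553.4  70.3 212.3] 35.980083460605115 [ 0.7  0.1 -2. ]
held (array([552.6,  69.2]), 241) nest (array([553. ,  68.8]), 170)
(array([552.4,  70.1]), 53)
(array([552.9,  68.4]), 77)
(array([553.3,  69. ]), 77)
(array([552. ,  69.7]), 81)
n2 (array([446.9, 155.1]), 82) (array([449.5, 155.3]), 164) n4 (array([640.6, 173.1]), 82)
```

Aligned over nest3; insert (49 mm down).

Emit:
apply_moves(increments=[{"gripper": 30,"delta_pos": [0.7,0,0],"dr": [0,0,0]},{"gripper": 30,"delta_pos": [0.7,0,0],"dr": [0,0,0]},{"gripper": 30,"delta_pos": [0.6,0,0],"dr": [0,0,0]},{"gripper": 30,"delta_pos": [0.5,0,0],"dr": [0,0,0]},{"gripper": 30,"delta_pos": [0.5,0,0],"dr": [0,0,0]}])

```text
t: 24.97
ee_pos: [552.7, 70.3, 180.6]
orientation: [-2.22, 0.0, 2.223]
ft_force: [0.3, 0.7, -2.7]
width: 36.4
```

Emit:
apply_moves(increments=[{"gripper": 30,"delta_pos": [0.5,0,0],"dr": [0,0,0]},{"gripper": 30,"delta_pos": [0.5,0,0],"dr": [0,0,0]},{"gripper": 30,"delta_pos": [0.5,0,0],"dr": [0,0,0]},{"gripper": 30,"delta_pos": [0,0,0],"dr": [0,0,0]},{"gripper": 30,"delta_pos": [0,0,0],"dr": [0,0,0]}])

```text
t: 25.38
ee_pos: [552.9, 70.3, 166.3]
orientation: [-2.221, 0.0, 2.222]
ft_force: [0.4, -0.1, -2.3]
width: 36.0
```

Emit:
apply_moves(increments=[{"gripper": 30,"delta_pos": [0.2,0,0],"dr": [0,0,0]},{"gripper": 30,"delta_pos": [0.1,0,0],"dr": [0,0,0]},{"gripper": 30,"delta_pos": [0.1,0,0],"dr": [0,0,0]},{"gripper": 30,"delta_pos": [0,0,0],"dr": [0,0,0]},{"gripper": 30,"delta_pos": [0,0,0],"dr": [0,0,0]}])

```text
t: 25.8
ee_pos: [553.2, 70.4, 162.8]
orientation: [-2.222, 0.0, 2.221]
ft_force: [0.3, -0.1, -0.9]
width: 36.1
```

Emit:
apply_moves(increments=[{"gripper": 30,"delta_pos": [0.06,0,0],"dr": [0,0,0]},{"gripper": 55,"delta_pos": [0,0,0],"dr": [0,0,0]},{"gripper": 70,"delta_pos": [0,0,0],"dr": [0,0,0]},{"gripper": 70,"delta_pos": [0,0,0],"dr": [0,0,0]},{"gripper": 70,"delta_pos": [0,0,0],"dr": [0,0,0]}])

```text
t: 26.22
ee_pos: [553.1, 70.4, 162.0]
orientation: [-2.222, 0.0, 2.221]
ft_force: [-0.0, -0.5, 1.1]
width: 59.4
```

Emit:
apply_moves(increments=[{"gripper": 70,"delta_pos": [-2,0,0],"dr": [0,0,0]},{"gripper": 70,"delta_pos": [-3.5,0,0],"dr": [0,0,0]},{"gripper": 70,"delta_pos": [-3.5,0,0],"dr": [0,0,0]},{"gripper": 40,"delta_pos": [0,3.32,1.6],"dr": [0,0,0]},{"gripper": 40,"delta_pos": [0,3.32,1.6],"dr": [0,0,0]}])

```text
t: 26.63
ee_pos: [522.7, 4.2, 254.4]
orientation: [2.226, 0.003, -2.214]
ft_force: [0.9, -0.7, -0.3]
width: 51.5
```

Emit:
apply_moves(increments=[{"gripper": 40,"delta_pos": [0,3.32,1.6],"dr": [0,0,0]},{"gripper": 40,"delta_pos": [0,3.32,1.6],"dr": [0,0,0]},{"gripper": 40,"delta_pos": [0,3.32,1.6],"dr": [0,0,0]},{"gripper": 40,"delta_pos": [0,3.32,1.6],"dr": [0,0,0]},{"gripper": 40,"delta_pos": [0,3.32,1.6],"dr": [0,0,0]}])

```text
t: 27.05
ee_pos: [440.0, -163.4, 252.1]
orientation: [2.222, -0.0, -2.221]
ft_force: [0.1, -0.1, 0.1]
width: 35.0
```

Emit:
apply_moves(increments=[{"gripper": 40,"delta_pos": [0,3.32,1.6],"dr": [0,0,0]},{"gripper": 40,"delta_pos": [3.5,0,0],"dr": [0,0,0]},{"gripper": 40,"delta_pos": [3.5,0,0],"dr": [0,0,0]},{"gripper": 40,"delta_pos": [3.5,0,0],"dr": [0,0,0]},{"gripper": 40,"delta_pos": [0,0,0],"dr": [0,0,0]}])

```text
t: 27.47
ee_pos: [421.1, -193.9, 142.0]
orientation: [-2.209, -0.004, 2.229]
ft_force: [-2.4, -0.0, 0.3]
width: 35.3
```

Emit:
apply_moves(increments=[{"gripper": 40,"delta_pos": [0,0,0],"dr": [0,0,0]},{"gripper": 40,"delta_pos": [0,0,0],"dr": [0,0,0]},{"gripper": 40,"delta_pos": [0,0,0],"dr": [0,0,0]},{"gripper": 40,"delta_pos": [0,0,0],"dr": [0,0,0]},{"gripper": 40,"delta_pos": [0,0,0],"dr": [0,0,0]}])

```text
t: 27.88
ee_pos: [426.0, -195.5, 148.5]
orientation: [2.224, -0.001, -2.218]
ft_force: [0.2, -0.9, -0.4]
width: 35.3
```

```bash
cat >> h.py <<'E'
def flasks(i,name='side'):
    W=cloud(i)
    for n,c in dict(n2=(448.5,155),n3=(553,70),n4=(640,173)).items():
        P=near(W,c,26,172,192)
        print(name,n,'body',cyl(W,c,30,116,134),'neck',cyl(W,c,19,152,180,7),'rim',(P.mean(0).round(1),len(P)) if len(P) else None)
E
python3 - <<'E'
from h import *
o=ctrl.get_obs();print(o['ee_pos'].round(1),o['width'],o['ft_force'].round(1))
S=grab('side');T=grab('top');flasks(S);flasks(T,'top')
W=cloud(S)
for c in [(426,-196.7),(432.5,-256.6),(438,-316.7),(443.5,-376)]: print('st',cyl(W,c,11,54,80,6))
E
```

```text
[ 426.  -195.5  148.5] 35.3194402889569 [ 0.2 -0.9 -0.4]
side n2 body None neck None rim None
side n3 body (array([552.4,  70.2]), 86) neck (array([552.1,  69.7]), 83) rim (array([551.1,  66.1, 179.7]), 80)
side n4 body (array([639.3, 173.2]), 79) neck (array([639.7, 173.1]), 78) rim (array([639.8, 170.7, 179. ]), 80)
top n2 body (array([446.1, 158.2]), 18) neck (array([446.9, 155.4]), 17) rim (array([446.3, 154.4, 181.3]), 59)
top n3 body None neck (array([551.5,  72.1]), 17) rim (array([551.5,  71.7, 181.5]), 51)
top n4 body (array([639.3, 175.4]), 20) neck (array([639.6, 173.6]), 28) rim (array([639.1, 172.2, 180.7]), 54)
st (array([ 425.2, -196.7]), 45)
st (array([ 432.4, -256.5]), 50)
st (array([ 438.3, -317. ]), 43)
st (array([ 444.2, -376.3]), 53)
```

Emit:
apply_moves(increments=[{"gripper": 40,"delta_pos": [2.5,0,0.05],"dr": [0,0,0]},{"gripper": 40,"delta_pos": [2.5,0,0],"dr": [0,0,0]},{"gripper": 40,"delta_pos": [2.2,0,0],"dr": [0,0,0]},{"gripper": 40,"delta_pos": [1.3,0,0],"dr": [0,0,0]},{"gripper": 40,"delta_pos": [0,0,0],"dr": [0,0,0]}])

```text
t: 28.4
ee_pos: [423.1, -194.5, 60.1]
orientation: [-2.217, -0.002, 2.224]
ft_force: [-0.6, 0.7, -0.1]
width: 35.2
```

Emit:
apply_moves(increments=[{"gripper": 30,"delta_pos": [0.2,0,0],"dr": [0,0,0]},{"gripper": 15,"delta_pos": [0,0,0],"dr": [0,0,0]},{"gripper": 15,"delta_pos": [0,0,0],"dr": [0,0,0]},{"gripper": 15,"delta_pos": [0,0,0],"dr": [0,0,0]},{"gripper": 15,"delta_pos": [0,0,0],"dr": [0,0,0]}])

```text
t: 28.82
ee_pos: [425.0, -195.5, 60.8]
orientation: [2.223, -0.001, -2.22]
ft_force: [0.6, -0.3, 3.3]
width: 21.8
```

Emit:
apply_moves(increments=[{"gripper": 15,"delta_pos": [0,0,0],"dr": [0,0,0]},{"gripper": 15,"delta_pos": [0,0,0],"dr": [0,0,0]},{"gripper": 15,"delta_pos": [0,0,0],"dr": [0,0,0]},{"gripper": 15,"delta_pos": [0,0,0],"dr": [0,0,0]},{"gripper": 15,"delta_pos": [0,0,0],"dr": [0,0,0]}])

```text
t: 29.23
ee_pos: [425.0, -195.5, 60.8]
orientation: [2.223, -0.001, -2.22]
ft_force: [-1.2, 1.0, 6.5]
width: 21.3
```

Emit:
apply_moves(increments=[{"gripper": 15,"delta_pos": [-2,0,0],"dr": [0,0,0]},{"gripper": 15,"delta_pos": [-3,0,0],"dr": [0,0,0]},{"gripper": 15,"delta_pos": [-4,0,0],"dr": [0,0,0]},{"gripper": 15,"delta_pos": [-4,0,0],"dr": [0,0,0]},{"gripper": 15,"delta_pos": [-4,0,0],"dr": [0,0,0]}])

```text
t: 29.65
ee_pos: [423.9, -194.9, 231.8]
orientation: [-2.221, -0.0, 2.222]
ft_force: [0.7, 0.9, -1.4]
width: 21.6
```

Emit:
apply_moves(increments=[{"gripper": 15,"delta_pos": [-4,0,0],"dr": [0,0,0]},{"gripper": 15,"delta_pos": [-0.5,-3.08,-1.783],"dr": [0,0,0]},{"gripper": 15,"delta_pos": [0,-3.08,-1.783],"dr": [0,0,0]},{"gripper": 15,"delta_pos": [0,-3.08,-1.783],"dr": [0,0,0]},{"gripper": 15,"delta_pos": [0,-3.08,-1.783],"dr": [0,0,0]}])

```text
t: 30.07
ee_pos: [496.3, -70.8, 275.8]
orientation: [-2.223, 0.002, 2.219]
ft_force: [0.1, -0.1, -1.0]
width: 21.7
```

Emit:
apply_moves(increments=[{"gripper": 15,"delta_pos": [0,-3.08,-1.783],"dr": [0,0,0]},{"gripper": 15,"delta_pos": [0,-3.08,-1.783],"dr": [0,0,0]},{"gripper": 15,"delta_pos": [0,-3.08,-1.783],"dr": [0,0,0]},{"gripper": 15,"delta_pos": [0,-3.08,-1.783],"dr": [0,0,0]},{"gripper": 15,"delta_pos": [0,-3.08,-1.783],"dr": [0,0,0]}])

```text
t: 30.48
ee_pos: [585.4, 83.7, 275.1]
orientation: [2.221, -0.0, -2.221]
ft_force: [0.9, -0.5, -0.8]
width: 21.3
```

Emit:
apply_moves(increments=[{"gripper": 15,"delta_pos": [0,-3.08,-1.783],"dr": [0,0,0]},{"gripper": 15,"delta_pos": [0,-3.08,-1.783],"dr": [0,0,0]},{"gripper": 15,"delta_pos": [0,-3.08,-1.783],"dr": [0,0,0]},{"gripper": 15,"delta_pos": [1.5,0,0],"dr": [0,0,0]},{"gripper": 15,"delta_pos": [1.5,0,0],"dr": [0,0,0]}])

```text
t: 30.9
ee_pos: [639.6, 176.6, 245.1]
orientation: [2.223, 0.003, -2.218]
ft_force: [-1.3, 0.1, -0.9]
width: 21.0
```

Emit:
apply_moves(increments=[{"gripper": 15,"delta_pos": [0,0,0],"dr": [0,0,0]},{"gripper": 15,"delta_pos": [0,0,0],"dr": [0,0,0]},{"gripper": 15,"delta_pos": [0,0,0],"dr": [0,0,0]},{"gripper": 15,"delta_pos": [0,0,0],"dr": [0,0,0]},{"gripper": 15,"delta_pos": [0,0,0],"dr": [0,0,0]}])

```text
t: 31.32
ee_pos: [639.0, 174.0, 246.2]
orientation: [-2.223, 0.0, 2.219]
ft_force: [-0.4, -0.7, -0.2]
width: 21.6
```

Run:
```python
from h import *
o=ctrl.get_obs();print(o['ee_pos'].round(1),o['width'],o['ft_force'].round(1))
S=grab('side','k1.png')
flasks(S)
W=cloud(S);print('flange',cyl(W,(639,174),21,o['ee_pos'][2]-16,o['ee_pos'][2]-9,7))
u,v=map(int,proj(S,(620,165,180)))
cv2.imwrite('pics/k1c.png',cv2.resize(S['img'][v-50:v+50,u-70:u+70,::-1],None,fx=5,fy=5,interpolation=cv2.INTER_CUBIC))
```

```text
[639.  174.  246.2] 21.622922828295074 [-0.4 -0.7 -0.2]
side n2 body (array([447.2, 155.1]), 78) neck (array([446.7, 156.7]), 88) rim (array([446.5, 153.1, 178.9]), 79)
side n3 body (array([552.2,  69.2]), 84) neck (array([551.9,  69.5]), 85) rim (array([550.9,  65.8, 179.5]), 87)
side n4 body (array([639.5, 172.9]), 79) neck (array([639.7, 172.4]), 74) rim (array([640.2, 170.3, 179.8]), 76)
flange (array([638.7, 171.7]), 26)
```

View pics/k1c.png

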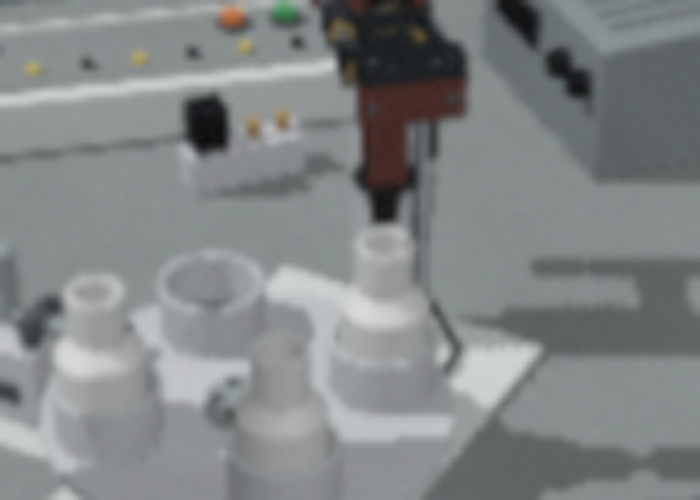

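Emit:
apply_moves(increments=[{"gripper": 15,"delta_pos": [1,0,0],"dr": [0,0,0]},{"gripper": 15,"delta_pos": [1,0,0],"dr": [0,0,0]},{"gripper": 15,"delta_pos": [1,0,0],"dr": [0,0,0]},{"gripper": 15,"delta_pos": [0.7,0,0],"dr": [0,0,0]},{"gripper": 15,"delta_pos": [0,0,0],"dr": [0,0,0]}])

```text
t: 31.78
ee_pos: [637.1, 174.0, 205.2]
orientation: [2.216, -0.001, -2.226]
ft_force: [-0.3, 0.1, -0.6]
width: 21.7
```

Emit:
apply_moves(increments=[{"gripper": 15,"delta_pos": [0.5,0,0],"dr": [0,0,0]},{"gripper": 15,"delta_pos": [0.3,0,0],"dr": [0,0,0]},{"gripper": 15,"delta_pos": [0,0,0],"dr": [0,0,0]},{"gripper": 15,"delta_pos": [0,0,0],"dr": [0,0,0]},{"gripper": 15,"delta_pos": [0,0,0],"dr": [0,0,0]}])

```text
t: 32.2
ee_pos: [638.7, 174.4, 200.3]
orientation: [-2.222, 0.0, 2.221]
ft_force: [-0.5, -0.3, -0.4]
width: 21.6
```

Emit:
apply_moves(increments=[{"gripper": 15,"delta_pos": [0.1,0,0],"dr": [0,0,0]},{"gripper": 15,"delta_pos": [0.1,0,0],"dr": [0,0,0]},{"gripper": 15,"delta_pos": [0.1,0,0],"dr": [0,0,0]},{"gripper": 15,"delta_pos": [0,0,0],"dr": [0,0,0]},{"gripper": 15,"delta_pos": [0,0,0],"dr": [0,0,0]}])

```text
t: 32.62
ee_pos: [639.2, 174.5, 198.8]
orientation: [-2.223, -0.0, 2.219]
ft_force: [-2.5, -0.0, 8.4]
width: 21.4
```

Emit:
apply_moves(increments=[{"gripper": 40,"delta_pos": [0,0,0],"dr": [0,0,0]},{"gripper": 40,"delta_pos": [0,0,0],"dr": [0,0,0]},{"gripper": 40,"delta_pos": [0,0,0],"dr": [0,0,0]},{"gripper": 40,"delta_pos": [-2,0,0],"dr": [0,0,0]},{"gripper": 40,"delta_pos": [-4,0,0],"dr": [0,0,0]}])

```text
t: 33.03
ee_pos: [635.4, 173.5, 252.0]
orientation: [2.209, -0.003, -2.232]
ft_force: [-0.1, -0.1, -0.3]
width: 35.3
```

Emit:
apply_moves(increments=[{"gripper": 40,"delta_pos": [0,3.3,1.6],"dr": [0,0,0]},{"gripper": 40,"delta_pos": [0,3.3,1.6],"dr": [0,0,0]},{"gripper": 40,"delta_pos": [0,3.3,1.6],"dr": [0,0,0]},{"gripper": 40,"delta_pos": [0,3.3,1.6],"dr": [0,0,0]},{"gripper": 40,"delta_pos": [0,3.3,1.6],"dr": [0,0,0]}])

```text
t: 33.45
ee_pos: [557.4, 8.1, 256.8]
orientation: [2.221, 0.0, -2.221]
ft_force: [0.5, -1.2, 0.8]
width: 35.2
```

Emit:
apply_moves(increments=[{"gripper": 40,"delta_pos": [0,3.3,1.6],"dr": [0,0,0]},{"gripper": 40,"delta_pos": [0,3.3,1.6],"dr": [0,0,0]},{"gripper": 40,"delta_pos": [0,3.3,1.6],"dr": [0,0,0]},{"gripper": 40,"delta_pos": [0,3.3,1.6],"dr": [0,0,0]},{"gripper": 40,"delta_pos": [0,3.3,1.6],"dr": [0,0,0]}])

```text
t: 33.87
ee_pos: [477.4, -157.0, 257.0]
orientation: [2.221, -0.0, -2.221]
ft_force: [0.4, 0.0, -0.0]
width: 35.4
```

Emit:
apply_moves(increments=[{"gripper": 40,"delta_pos": [0,3.3,1.6],"dr": [0,0,0]},{"gripper": 40,"delta_pos": [0,3.3,1.6],"dr": [0,0,0]},{"gripper": 40,"delta_pos": [0,3.3,1.6],"dr": [0,0,0]},{"gripper": 40,"delta_pos": [3.5,0,0],"dr": [0,0,0]},{"gripper": 40,"delta_pos": [3.5,0,0],"dr": [0,0,0]}])

```text
t: 34.28
ee_pos: [431.0, -257.6, 188.0]
orientation: [-2.227, 0.008, 2.215]
ft_force: [0.2, -0.7, -1.1]
width: 34.9
```

Emit:
apply_moves(increments=[{"gripper": 40,"delta_pos": [3.5,0,0],"dr": [0,0,0]},{"gripper": 40,"delta_pos": [0,0,0],"dr": [0,0,0]},{"gripper": 40,"delta_pos": [0,0,0],"dr": [0,0,0]},{"gripper": 40,"delta_pos": [0,0,0],"dr": [0,0,0]},{"gripper": 40,"delta_pos": [0,0,0],"dr": [0,0,0]}])

```text
t: 34.7
ee_pos: [431.9, -255.2, 154.0]
orientation: [2.224, -0.002, -2.217]
ft_force: [-0.1, 0.1, -0.3]
width: 35.2
```

Run:
```python
from h import *
o=ctrl.get_obs();print(o['ee_pos'].round(1),o['width'],o['ft_force'].round(1))
S=grab('side','k2.png');flasks(S)
W=cloud(S)
P=near(W,(639,173),25,185,235);print('st on n4',P.mean(0).round(1),np.percentile(P[:,2],97).round(1),cyl(W,(639,173),11,190,219,6))
for c in [(432.5,-256.6),(438,-316.7),(443.5,-376)]: print('st',cyl(W,c,11,54,80,6))
```

```text
[ 431.9 -255.2  154. ] 35.20838186988635 [-0.1  0.1 -0.3]
side n2 body None neck None rim None
side n3 body (array([552.1,  69.3]), 82) neck (array([551.8,  69.8]), 89) rim (array([551.1,  66.1, 179.2]), 81)
side n4 body (array([640.3, 173.5]), 76) neck (array([639.9, 173.2]), 80) rim (array([638. , 162.9, 183.6]), 93)
st on n4 [637.5 166.8 199.8] 219.3 (array([639.2, 173.1]), 46)
st (array([ 431.4, -257.3]), 49)
st (array([ 437.4, -316.4]), 53)
st (array([ 444.1, -376. ]), 51)
```

Emit:
apply_moves(increments=[{"gripper": 40,"delta_pos": [2.8,0,0.05],"dr": [0,0,0]},{"gripper": 40,"delta_pos": [2.8,0,0],"dr": [0,0,0]},{"gripper": 40,"delta_pos": [2.2,0,0],"dr": [0,0,0]},{"gripper": 40,"delta_pos": [1.2,0,0],"dr": [0,0,0]},{"gripper": 40,"delta_pos": [0,0,0],"dr": [0,0,0]}])

```text
t: 35.17
ee_pos: [429.6, -254.2, 61.2]
orientation: [-2.22, -0.001, 2.223]
ft_force: [-0.0, 1.2, -0.0]
width: 35.2
```

Emit:
apply_moves(increments=[{"gripper": 30,"delta_pos": [0.3,0,0],"dr": [0,0,0]},{"gripper": 15,"delta_pos": [0,0,0],"dr": [0,0,0]},{"gripper": 15,"delta_pos": [0,0,0],"dr": [0,0,0]},{"gripper": 15,"delta_pos": [0,0,0],"dr": [0,0,0]},{"gripper": 15,"delta_pos": [0,0,0],"dr": [0,0,0]}])

```text
t: 35.58
ee_pos: [430.8, -255.1, 60.2]
orientation: [2.223, -0.002, -2.219]
ft_force: [-0.8, 1.3, 7.0]
width: 21.6
```

Emit:
apply_moves(increments=[{"gripper": 15,"delta_pos": [0,0,0],"dr": [0,0,0]},{"gripper": 15,"delta_pos": [0,0,0],"dr": [0,0,0]},{"gripper": 15,"delta_pos": [0,0,0],"dr": [0,0,0]},{"gripper": 15,"delta_pos": [0,0,0],"dr": [0,0,0]},{"gripper": 15,"delta_pos": [0,0,0],"dr": [0,0,0]}])

```text
t: 36.0
ee_pos: [430.9, -255.1, 60.2]
orientation: [2.223, -0.002, -2.219]
ft_force: [-0.5, 0.6, 7.6]
width: 21.4
```

Emit:
apply_moves(increments=[{"gripper": 15,"delta_pos": [-2,0,0],"dr": [0,0,0]},{"gripper": 15,"delta_pos": [-3.5,0,0],"dr": [0,0,0]},{"gripper": 15,"delta_pos": [-4,0,0],"dr": [0,0,0]},{"gripper": 15,"delta_pos": [-4,0,0],"dr": [0,0,0]},{"gripper": 15,"delta_pos": [-4,0,0],"dr": [0,0,0]}])

```text
t: 36.42
ee_pos: [429.5, -254.4, 236.2]
orientation: [-2.221, 0.0, 2.221]
ft_force: [0.2, -0.2, -1.0]
width: 21.4
```

Emit:
apply_moves(increments=[{"gripper": 15,"delta_pos": [-4,0,0],"dr": [0,0,0]},{"gripper": 15,"delta_pos": [0,-3.255,-1.2],"dr": [0,0,0]},{"gripper": 15,"delta_pos": [0,-3.255,-1.2],"dr": [0,0,0]},{"gripper": 15,"delta_pos": [0,-3.255,-1.2],"dr": [0,0,0]},{"gripper": 15,"delta_pos": [0,-3.255,-1.2],"dr": [0,0,0]}])

```text
t: 36.83
ee_pos: [478.1, -123.3, 275.0]
orientation: [-2.223, 0.002, 2.219]
ft_force: [0.6, -0.5, -0.0]
width: 21.4
```

Emit:
apply_moves(increments=[{"gripper": 15,"delta_pos": [0,-3.255,-1.2],"dr": [0,0,0]},{"gripper": 15,"delta_pos": [0,-3.255,-1.2],"dr": [0,0,0]},{"gripper": 15,"delta_pos": [0,-3.255,-1.2],"dr": [0,0,0]},{"gripper": 15,"delta_pos": [0,-3.255,-1.2],"dr": [0,0,0]},{"gripper": 15,"delta_pos": [0,-3.255,-1.2],"dr": [0,0,0]}])

```text
t: 37.25
ee_pos: [538.1, 40.0, 274.5]
orientation: [-2.222, 0.0, 2.221]
ft_force: [-0.7, -0.1, -0.9]
width: 21.3
```

Emit:
apply_moves(increments=[{"gripper": 15,"delta_pos": [0,-3.255,-1.2],"dr": [0,0,0]},{"gripper": 15,"delta_pos": [1.5,0,0],"dr": [0,0,0]},{"gripper": 15,"delta_pos": [1.5,0,0],"dr": [0,0,0]},{"gripper": 15,"delta_pos": [0,0,0],"dr": [0,0,0]},{"gripper": 15,"delta_pos": [0,0,0],"dr": [0,0,0]}])

```text
t: 37.67
ee_pos: [549.3, 70.9, 243.7]
orientation: [2.219, -0.0, -2.223]
ft_force: [-1.1, -0.2, -0.1]
width: 21.6
```

Emit:
apply_moves(increments=[{"gripper": 15,"delta_pos": [0,0,0],"dr": [0,0,0]},{"gripper": 15,"delta_pos": [0,0,0],"dr": [0,0,0]},{"gripper": 15,"delta_pos": [0,0,0],"dr": [0,0,0]},{"gripper": 15,"delta_pos": [0,0,0],"dr": [0,0,0]},{"gripper": 15,"delta_pos": [0,0,0],"dr": [0,0,0]}])

```text
t: 38.08
ee_pos: [550.2, 70.6, 244.5]
orientation: [-2.222, 0.001, 2.22]
ft_force: [0.0, -0.3, 0.3]
width: 21.4
```

Run:
```python
from h import *
o=ctrl.get_obs();print(o['ee_pos'].round(1),o['width'],o['ft_force'].round(1))
S=grab('side','k3.png');flasks(S)
W=cloud(S);z=o['ee_pos'][2]-15
print('flange',cyl(W,(552,70),21,z-2,z+7,7),'plug',cyl(W,(552,70),11,z-24,z-8,7))
```

```text
[550.2  70.6 244.5] 21.439755925062492 [ 0.  -0.3  0.3]
side n2 body (array([446.9, 155.4]), 74) neck (array([447.4, 155.5]), 79) rim (array([446.8, 151.1, 179.6]), 79)
side n3 body (array([552.6,  70.2]), 82) neck (array([551.6,  70. ]), 85) rim (array([551.2,  65.7, 178.8]), 88)
side n4 body (array([640. , 172.5]), 79) neck (array([640.1, 172.7]), 72) rim (array([638.4, 163.1, 184.1]), 91)
flange (array([549.5,  71.3]), 32) plug (array([550.3,  70. ]), 25)
```

Emit:
apply_moves(increments=[{"gripper": 15,"delta_pos": [0.8,0,-0.12],"dr": [0,0,0]},{"gripper": 15,"delta_pos": [1,0,0],"dr": [0,0,0]},{"gripper": 15,"delta_pos": [1,0,0],"dr": [0,0,0]},{"gripper": 15,"delta_pos": [0.8,0,0],"dr": [0,0,0]},{"gripper": 15,"delta_pos": [0,0,0],"dr": [0,0,0]}])

```text
t: 38.55
ee_pos: [549.7, 70.7, 205.3]
orientation: [2.217, -0.001, -2.226]
ft_force: [-0.8, -0.3, -1.1]
width: 21.5
```

Emit:
apply_moves(increments=[{"gripper": 15,"delta_pos": [0.5,0,0],"dr": [0,0,0]},{"gripper": 15,"delta_pos": [0.3,0,0],"dr": [0,0,0]},{"gripper": 15,"delta_pos": [0.1,0,0],"dr": [0,0,0]},{"gripper": 15,"delta_pos": [0,0,0],"dr": [0,0,0]},{"gripper": 15,"delta_pos": [0,0,0],"dr": [0,0,0]}])

```text
t: 38.97
ee_pos: [551.4, 70.9, 199.2]
orientation: [-2.222, 0.0, 2.221]
ft_force: [-0.5, -1.0, -0.6]
width: 21.4
```

Emit:
apply_moves(increments=[{"gripper": 15,"delta_pos": [0.1,0,0],"dr": [0,0,0]},{"gripper": 15,"delta_pos": [0.1,0,0],"dr": [0,0,0]},{"gripper": 15,"delta_pos": [0.1,0,0],"dr": [0,0,0]},{"gripper": 15,"delta_pos": [0,0,0],"dr": [0,0,0]},{"gripper": 15,"delta_pos": [0,0,0],"dr": [0,0,0]}])

```text
t: 39.38
ee_pos: [552.2, 70.9, 198.2]
orientation: [-2.224, -0.0, 2.218]
ft_force: [-4.0, -0.4, 14.5]
width: 21.4
```

Emit:
apply_moves(increments=[{"gripper": 40,"delta_pos": [0,0,0],"dr": [0,0,0]},{"gripper": 40,"delta_pos": [0,0,0],"dr": [0,0,0]},{"gripper": 40,"delta_pos": [0,0,0],"dr": [0,0,0]},{"gripper": 40,"delta_pos": [-2,0,0],"dr": [0,0,0]},{"gripper": 40,"delta_pos": [-4,0,0],"dr": [0,0,0]}])

```text
t: 39.8
ee_pos: [548.1, 70.5, 252.1]
orientation: [2.21, -0.001, -2.232]
ft_force: [-0.6, -0.6, -0.2]
width: 35.3
```

Emit:
apply_moves(increments=[{"gripper": 40,"delta_pos": [0,3.51,1.045],"dr": [0,0,0]},{"gripper": 40,"delta_pos": [0,3.51,1.045],"dr": [0,0,0]},{"gripper": 40,"delta_pos": [0,3.51,1.045],"dr": [0,0,0]},{"gripper": 40,"delta_pos": [0,3.51,1.045],"dr": [0,0,0]},{"gripper": 40,"delta_pos": [0,3.51,1.045],"dr": [0,0,0]}])

```text
t: 40.22
ee_pos: [498.1, -106.0, 255.9]
orientation: [2.221, 0.0, -2.221]
ft_force: [0.9, -0.2, -1.0]
width: 35.2
```

Emit:
apply_moves(increments=[{"gripper": 40,"delta_pos": [0,3.51,1.045],"dr": [0,0,0]},{"gripper": 40,"delta_pos": [0,3.51,1.045],"dr": [0,0,0]},{"gripper": 40,"delta_pos": [0,3.51,1.045],"dr": [0,0,0]},{"gripper": 40,"delta_pos": [0,3.51,1.045],"dr": [0,0,0]},{"gripper": 40,"delta_pos": [0,3.51,1.045],"dr": [0,0,0]}])

```text
t: 40.63
ee_pos: [445.7, -281.7, 255.8]
orientation: [-2.221, 0.0, 2.221]
ft_force: [1.4, 0.7, 0.2]
width: 35.3
```

Emit:
apply_moves(increments=[{"gripper": 40,"delta_pos": [0,3.51,1.045],"dr": [0,0,0]},{"gripper": 40,"delta_pos": [3.5,0,0],"dr": [0,0,0]},{"gripper": 40,"delta_pos": [3.5,0,0],"dr": [0,0,0]},{"gripper": 40,"delta_pos": [3.5,0,0],"dr": [0,0,0]},{"gripper": 40,"delta_pos": [0,0,0],"dr": [0,0,0]}])

```text
t: 41.05
ee_pos: [432.3, -312.9, 145.0]
orientation: [-2.208, -0.006, 2.227]
ft_force: [-0.9, 1.2, -0.7]
width: 35.3
```

Emit:
apply_moves(increments=[{"gripper": 40,"delta_pos": [0,0,0],"dr": [0,0,0]},{"gripper": 40,"delta_pos": [0,0,0],"dr": [0,0,0]},{"gripper": 40,"delta_pos": [0,0,0],"dr": [0,0,0]},{"gripper": 40,"delta_pos": [0,0,0],"dr": [0,0,0]},{"gripper": 40,"delta_pos": [0,0,0],"dr": [0,0,0]}])

```text
t: 41.47
ee_pos: [437.1, -315.7, 152.7]
orientation: [2.223, -0.002, -2.218]
ft_force: [0.6, 0.2, -0.1]
width: 35.2
```

Run:
```python
from h import *
o=ctrl.get_obs();print(o['ee_pos'].round(1),o['width'],o['ft_force'].round(1))
S=grab('side','k4.png');flasks(S)
W=cloud(S)
for c in((639,173),(552,70)):
    P=near(W,c,25,185,235);print('st on',P.mean(0).round(1),np.percentile(P[:,2],97).round(1),cyl(W,c,11,190,219,6))
for c in [(438,-316.7),(443.5,-376)]: print('st',cyl(W,c,11,54,80,6))
```

```text
[ 437.1 -315.7  152.7] 35.164878165130425 [ 0.6  0.2 -0.1]
side n2 body None neck None rim (array([435.1, 163.7, 178.7]), 2)
side n3 body (array([551.8,  69.8]), 71) neck (array([550.6,  68.2]), 20) rim None
side n4 body (array([640.5, 174.4]), 65) neck (array([639.6, 173.5]), 81) rim (array([637.7, 163.8, 184. ]), 81)
st on [637.5 166.9 199.5] 219.6 (array([639.4, 173.3]), 52)<stdin>:6: RuntimeWarning: Mean of empty slice.
  ret = um.true_divide(
Traceback (most recent call last):
IndexError: index -1 is out of bounds for axis 0 with size 0
```

n3's stopper is just occluded by the arm here. Continue with the third stopper (92 mm down).

Emit:
apply_moves(increments=[{"gripper": 40,"delta_pos": [2.8,-0.05,0],"dr": [0,0,0]},{"gripper": 40,"delta_pos": [2.8,0,0],"dr": [0,0,0]},{"gripper": 40,"delta_pos": [2.2,0,0],"dr": [0,0,0]},{"gripper": 40,"delta_pos": [1.1,0,0],"dr": [0,0,0]},{"gripper": 40,"delta_pos": [0,0,0],"dr": [0,0,0]}])

```text
t: 41.93
ee_pos: [435.2, -313.9, 60.3]
orientation: [-2.217, -0.002, 2.223]
ft_force: [0.3, -0.0, 1.0]
width: 34.9
```

Emit:
apply_moves(increments=[{"gripper": 30,"delta_pos": [0.3,0,0],"dr": [0,0,0]},{"gripper": 15,"delta_pos": [0,0,0],"dr": [0,0,0]},{"gripper": 15,"delta_pos": [0,0,0],"dr": [0,0,0]},{"gripper": 15,"delta_pos": [0,0,0],"dr": [0,0,0]},{"gripper": 15,"delta_pos": [0,0,0],"dr": [0,0,0]}])

```text
t: 42.35
ee_pos: [436.8, -315.2, 60.0]
orientation: [2.223, -0.001, -2.219]
ft_force: [-1.6, 1.0, 4.4]
width: 21.6
```

Emit:
apply_moves(increments=[{"gripper": 15,"delta_pos": [0,0,0],"dr": [0,0,0]},{"gripper": 15,"delta_pos": [0,0,0],"dr": [0,0,0]},{"gripper": 15,"delta_pos": [0,0,0],"dr": [0,0,0]},{"gripper": 15,"delta_pos": [0,0,0],"dr": [0,0,0]},{"gripper": 15,"delta_pos": [0,0,0],"dr": [0,0,0]}])

```text
t: 42.77
ee_pos: [436.8, -315.2, 60.0]
orientation: [2.223, -0.001, -2.219]
ft_force: [-0.1, -0.1, 7.1]
width: 21.5
```

Emit:
apply_moves(increments=[{"gripper": 15,"delta_pos": [-2,0,0],"dr": [0,0,0]},{"gripper": 15,"delta_pos": [-3.5,0,0],"dr": [0,0,0]},{"gripper": 15,"delta_pos": [-4,0,0],"dr": [0,0,0]},{"gripper": 15,"delta_pos": [-4,0,0],"dr": [0,0,0]},{"gripper": 15,"delta_pos": [-4,0,0],"dr": [0,0,0]}])

```text
t: 43.18
ee_pos: [435.7, -314.4, 235.9]
orientation: [-2.221, -0.0, 2.222]
ft_force: [1.2, -0.5, 0.1]
width: 21.7
```

Emit:
apply_moves(increments=[{"gripper": 15,"delta_pos": [-4,0,0],"dr": [0,0,0]},{"gripper": 15,"delta_pos": [0,-3.62,-0.07],"dr": [0,0,0]},{"gripper": 15,"delta_pos": [0,-3.62,-0.07],"dr": [0,0,0]},{"gripper": 15,"delta_pos": [0,-3.62,-0.07],"dr": [0,0,0]},{"gripper": 15,"delta_pos": [0,-3.62,-0.07],"dr": [0,0,0]}])

```text
t: 43.6
ee_pos: [438.5, -168.6, 274.5]
orientation: [-2.222, 0.002, 2.22]
ft_force: [0.9, -0.6, -0.2]
width: 22.0
```

Emit:
apply_moves(increments=[{"gripper": 15,"delta_pos": [0,-3.62,-0.07],"dr": [0,0,0]},{"gripper": 15,"delta_pos": [0,-3.62,-0.07],"dr": [0,0,0]},{"gripper": 15,"delta_pos": [0,-3.62,-0.07],"dr": [0,0,0]},{"gripper": 15,"delta_pos": [0,-3.62,-0.07],"dr": [0,0,0]},{"gripper": 15,"delta_pos": [0,-3.62,-0.07],"dr": [0,0,0]}])

```text
t: 44.02
ee_pos: [442.0, 12.7, 274.3]
orientation: [-2.222, 0.0, 2.221]
ft_force: [0.7, -0.0, 0.1]
width: 21.3
```

Emit:
apply_moves(increments=[{"gripper": 15,"delta_pos": [0,-3.62,-0.07],"dr": [0,0,0]},{"gripper": 15,"delta_pos": [0,-3.62,-0.07],"dr": [0,0,0]},{"gripper": 15,"delta_pos": [0,-3.62,-0.07],"dr": [0,0,0]},{"gripper": 15,"delta_pos": [0,-3.62,-0.07],"dr": [0,0,0]},{"gripper": 15,"delta_pos": [0,0,0],"dr": [0,0,0]}])

```text
t: 44.43
ee_pos: [445.4, 160.8, 274.4]
orientation: [2.222, 0.007, -2.219]
ft_force: [0.7, -0.8, -0.1]
width: 21.3
```

Emit:
apply_moves(increments=[{"gripper": 15,"delta_pos": [1.5,0,0],"dr": [0,0,0]},{"gripper": 15,"delta_pos": [1.5,0,0],"dr": [0,0,0]},{"gripper": 15,"delta_pos": [0,0,0],"dr": [0,0,0]},{"gripper": 15,"delta_pos": [0,0,0],"dr": [0,0,0]},{"gripper": 15,"delta_pos": [0,0,0],"dr": [0,0,0]}])

```text
t: 44.85
ee_pos: [445.6, 155.6, 244.6]
orientation: [-2.222, 0.001, 2.22]
ft_force: [-0.4, 0.5, -0.1]
width: 21.5
```

Run:
```python
from h import *
o=ctrl.get_obs();print(o['ee_pos'].round(1),o['width'],o['ft_force'].round(1))
S=grab('side','k5.png');flasks(S)
W=cloud(S);z=o['ee_pos'][2]-15
print('flange',cyl(W,(447,155.6),21,z-2,z+7,7),'plug',cyl(W,(447,155.6),11,z-24,z-8,7))
for c in((639,173),(552,70)): print('st',np.nanpercentile(near(W,c,25,185,235)[:,2],97).round(1),cyl(W,c,11,190,219,6))
```

```text
[445.6 155.6 244.6] 21.547471526346076 [-0.4  0.5 -0.1]
side n2 body (array([446.9, 155.7]), 74) neck (array([447.5, 155.4]), 78) rim (array([446.5, 151.4, 179.4]), 79)
side n3 body (array([552.4,  69.8]), 88) neck (array([551.9,  69.3]), 87) rim (array([550.1,  60.2, 183.7]), 106)
side n4 body (array([640. , 173.2]), 80) neck (array([640.3, 173. ]), 79) rim (array([637.6, 163.4, 184.4]), 86)
flange (array([446. , 153.6]), 36) plug (array([443.8, 153.4]), 23)
st 218.9 (array([639.5, 173.1]), 45)
st 221.9 (array([551.4,  69.9]), 49)
```

Emit:
apply_moves(increments=[{"gripper": 15,"delta_pos": [0.8,-0.05,-0.1],"dr": [0,0,0]},{"gripper": 15,"delta_pos": [1,0,0],"dr": [0,0,0]},{"gripper": 15,"delta_pos": [1,0,0],"dr": [0,0,0]},{"gripper": 15,"delta_pos": [0.8,0,0],"dr": [0,0,0]},{"gripper": 15,"delta_pos": [0,0,0],"dr": [0,0,0]}])

```text
t: 45.32
ee_pos: [445.0, 155.9, 205.8]
orientation: [2.217, -0.002, -2.225]
ft_force: [0.3, -0.6, -1.0]
width: 21.3
```

Emit:
apply_moves(increments=[{"gripper": 15,"delta_pos": [0.5,0,0],"dr": [0,0,0]},{"gripper": 15,"delta_pos": [0.3,0,0],"dr": [0,0,0]},{"gripper": 15,"delta_pos": [0.1,0,0],"dr": [0,0,0]},{"gripper": 15,"delta_pos": [0,0,0],"dr": [0,0,0]},{"gripper": 15,"delta_pos": [0,0,0],"dr": [0,0,0]}])

```text
t: 45.73
ee_pos: [446.5, 156.4, 199.1]
orientation: [-2.222, 0.0, 2.221]
ft_force: [-0.1, -0.2, 0.0]
width: 21.8
```

Emit:
apply_moves(increments=[{"gripper": 15,"delta_pos": [0.1,0,0],"dr": [0,0,0]},{"gripper": 15,"delta_pos": [0.1,0,0],"dr": [0,0,0]},{"gripper": 15,"delta_pos": [0.1,0,0],"dr": [0,0,0]},{"gripper": 15,"delta_pos": [0,0,0],"dr": [0,0,0]},{"gripper": 15,"delta_pos": [0,0,0],"dr": [0,0,0]}])

```text
t: 46.15
ee_pos: [447.3, 156.7, 197.9]
orientation: [-2.224, -0.001, 2.218]
ft_force: [-3.0, -1.9, 16.7]
width: 21.4
```

Emit:
apply_moves(increments=[{"gripper": 40,"delta_pos": [0,0,0],"dr": [0,0,0]},{"gripper": 40,"delta_pos": [0,0,0],"dr": [0,0,0]},{"gripper": 40,"delta_pos": [0,0,0],"dr": [0,0,0]},{"gripper": 40,"delta_pos": [-2,0,0],"dr": [0,0,0]},{"gripper": 40,"delta_pos": [-4,0,0],"dr": [0,0,0]}])

```text
t: 46.57
ee_pos: [443.4, 155.4, 252.7]
orientation: [2.21, -0.003, -2.23]
ft_force: [-0.0, -1.5, 0.5]
width: 35.2
```

Emit:
apply_moves(increments=[{"gripper": 50,"delta_pos": [-2,0,0],"dr": [0,0,0]},{"gripper": 50,"delta_pos": [0,-3.24,1.28],"dr": [0,0,0]},{"gripper": 50,"delta_pos": [0,-3.24,1.28],"dr": [0,0,0]},{"gripper": 50,"delta_pos": [0,-3.24,1.28],"dr": [0,0,0]},{"gripper": 50,"delta_pos": [0,-3.24,1.28],"dr": [0,0,0]}])

```text
t: 46.98
ee_pos: [394.5, 287.0, 276.0]
orientation: [-2.221, 0.001, 2.221]
ft_force: [-0.3, 0.4, -0.3]
width: 43.8
```

Emit:
apply_moves(increments=[{"gripper": 50,"delta_pos": [0,0,0],"dr": [0,0,0]},{"gripper": 50,"delta_pos": [0,0,0],"dr": [0,0,0]},{"gripper": 50,"delta_pos": [0,0,0],"dr": [0,0,0]},{"gripper": 50,"delta_pos": [0,0,0],"dr": [0,0,0]},{"gripper": 50,"delta_pos": [0,0,0],"dr": [0,0,0]}])

```text
t: 47.4
ee_pos: [395.6, 285.0, 275.8]
orientation: [-2.22, 0.002, 2.221]
ft_force: [-0.2, 0.6, 0.7]
width: 43.6
```

Run:
```python
from h import *
o=ctrl.get_obs();print(o['ee_pos'].round(1),o['width'],o['ft_force'].round(1))
S=grab('side','m1.png');flasks(S)
W=cloud(S);O=cloud(dict(np.load('/tmp/side0.npz')))
for c in((639,173),(552,70),(447,155.6)): print('st',np.nanpercentile(near(W,c,25,185,235)[:,2],97).round(1),cyl(W,c,11,190,219,6))
print('knob start',cyl(O,(366,308),8,100,132,5),'now',cyl(W,(396,285),8,100,132,5))
u,v=map(int,proj(S,(520,165,150)))
cv2.imwrite('pics/m1c.png',cv2.resize(S['img'][v-60:v+60,u-80:u+80,::-1],None,fx=5,fy=5,interpolation=cv2.INTER_CUBIC))
```

```text
[395.6 285.  275.8] 43.55963650405638 [-0.2  0.6  0.7]
side n2 body (array([446.7, 155.2]), 83) neck (array([446.7, 155.6]), 78) rim (array([445.8, 144.9, 184.5]), 93)
side n3 body (array([552.2,  69.5]), 90) neck (array([552. ,  69.6]), 84) rim (array([550.6,  59.7, 184. ]), 104)
side n4 body (array([640. , 172.6]), 76) neck (array([639.7, 173.1]), 80) rim (array([637.3, 163.1, 184.4]), 90)
st 219.3 (array([638.7, 173.8]), 44)
st 222.2 (array([552.3,  69.1]), 43)
st 220.0 (array([446.5, 155.3]), 48)
knob start (array([366.2, 308.8]), 25) now (array([395.9, 284.6]), 24)
```

View pics/m1c.png

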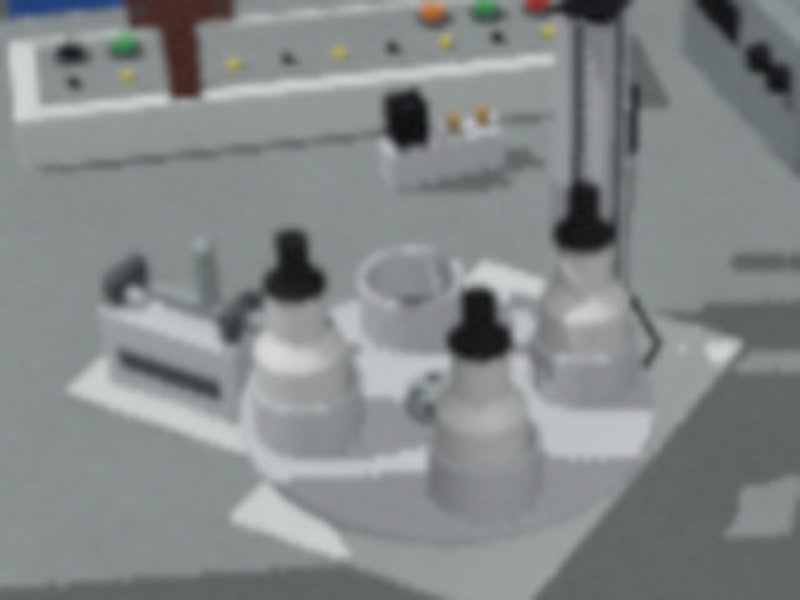

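Emit:
apply_moves(increments=[{"gripper": 50,"delta_pos": [3.5,0,0],"dr": [0,0,0]},{"gripper": 50,"delta_pos": [3.5,0,0],"dr": [0,0,0]},{"gripper": 50,"delta_pos": [3.5,-0.1,0],"dr": [0,0,0]},{"gripper": 50,"delta_pos": [3.5,0,0],"dr": [0,0,0]},{"gripper": 50,"delta_pos": [2,0,0],"dr": [0,0,0]}])

```text
t: 47.87
ee_pos: [394.2, 285.2, 113.0]
orientation: [2.218, -0.004, -2.224]
ft_force: [-1.5, -0.5, -0.1]
width: 43.7
```

Emit:
apply_moves(increments=[{"gripper": 30,"delta_pos": [0,0,0],"dr": [0,0,0]},{"gripper": 5,"delta_pos": [0,0,0],"dr": [0,0,0]},{"gripper": 5,"delta_pos": [0,0,0],"dr": [0,0,0]},{"gripper": 5,"delta_pos": [0,0,0],"dr": [0,0,0]},{"gripper": 5,"delta_pos": [0,0,0],"dr": [0,0,0]}])

```text
t: 48.28
ee_pos: [396.4, 287.7, 117.7]
orientation: [-2.223, -0.002, 2.217]
ft_force: [0.1, 0.7, 1.1]
width: 15.5
```

Emit:
apply_moves(increments=[{"gripper": 5,"delta_pos": [0,0,0],"dr": [0,0,0]},{"gripper": 5,"delta_pos": [0,0,0],"dr": [0,0,0]},{"gripper": 5,"delta_pos": [0,0,0],"dr": [0,0,0]},{"gripper": 5,"delta_pos": [0,0,0],"dr": [0,0,0]},{"gripper": 5,"delta_pos": [0,0,0],"dr": [0,0,0]}])

```text
t: 48.7
ee_pos: [396.3, 287.8, 117.5]
orientation: [-2.224, -0.002, 2.217]
ft_force: [-0.8, -0.3, 7.5]
width: 15.3
```

Emit:
apply_moves(increments=[{"gripper": 5,"delta_pos": [0,0.1,-0.12],"dr": [0,0,0]},{"gripper": 5,"delta_pos": [0,0.1,-0.12],"dr": [0,0,0]},{"gripper": 5,"delta_pos": [0,0,0],"dr": [0,0,0]},{"gripper": 5,"delta_pos": [0,0,0],"dr": [0,0,0]},{"gripper": 5,"delta_pos": [0,0,0],"dr": [0,0,0]}])

```text
t: 49.12
ee_pos: [396.5, 287.5, 117.6]
orientation: [-2.218, -0.003, 2.219]
ft_force: [-13.1, 13.8, 12.3]
width: 15.3
```

Emit:
apply_moves(increments=[{"gripper": 5,"delta_pos": [0,-0.58,0.69],"dr": [0,0,0]},{"gripper": 5,"delta_pos": [0,-0.58,0.69],"dr": [0,0,0]},{"gripper": 5,"delta_pos": [0,-0.58,0.69],"dr": [0,0,0]},{"gripper": 5,"delta_pos": [0,-0.58,0.69],"dr": [0,0,0]},{"gripper": 5,"delta_pos": [0,-0.58,0.69],"dr": [0,0,0]}])

```text
t: 49.53
ee_pos: [364.7, 314.1, 117.5]
orientation: [2.226, 0.002, -2.216]
ft_force: [45.1, -47.1, -3.9]
width: 15.6
```

Emit:
apply_moves(increments=[{"gripper": 5,"delta_pos": [0,0,0],"dr": [0,0,0]},{"gripper": 5,"delta_pos": [0,0,0],"dr": [0,0,0]},{"gripper": 5,"delta_pos": [0,0,0],"dr": [0,0,0]},{"gripper": 5,"delta_pos": [0,0,0],"dr": [0,0,0]},{"gripper": 5,"delta_pos": [0,0,0],"dr": [0,0,0]}])

```text
t: 49.95
ee_pos: [364.5, 313.5, 117.4]
orientation: [2.224, 0.0, -2.218]
ft_force: [5.0, -8.3, 9.9]
width: 15.4
```

Emit:
apply_moves(increments=[{"gripper": 50,"delta_pos": [0,0,0],"dr": [0,0,0]},{"gripper": 50,"delta_pos": [0,0,0],"dr": [0,0,0]},{"gripper": 50,"delta_pos": [0,0,0],"dr": [0,0,0]},{"gripper": 50,"delta_pos": [0,0,0],"dr": [0,0,0]},{"gripper": 50,"delta_pos": [0,0,0],"dr": [0,0,0]}])

```text
t: 50.37
ee_pos: [363.0, 314.1, 116.0]
orientation: [-2.221, -0.0, 2.222]
ft_force: [-0.5, -0.8, 0.2]
width: 43.3
```

Emit:
apply_moves(increments=[{"gripper": 50,"delta_pos": [-2,0,0],"dr": [0,0,0]},{"gripper": 50,"delta_pos": [-4,0,0],"dr": [0,0,0]},{"gripper": 50,"delta_pos": [-4,0,0],"dr": [0,0,0]},{"gripper": 50,"delta_pos": [-4,0,0],"dr": [0,0,0]},{"gripper": 50,"delta_pos": [-2,0,0],"dr": [0,0,0]}])

```text
t: 50.78
ee_pos: [364.2, 315.1, 280.5]
orientation: [-2.224, -0.004, 2.215]
ft_force: [0.5, 0.1, 0.3]
width: 43.6
```

Emit:
apply_moves(increments=[{"gripper": 50,"delta_pos": [0,0,0],"dr": [0,0,0]},{"gripper": 50,"delta_pos": [0,0,0],"dr": [0,0,0]},{"gripper": 50,"delta_pos": [0,0,0],"dr": [0,0,0]},{"gripper": 50,"delta_pos": [0,0,0],"dr": [0,0,0]},{"gripper": 50,"delta_pos": [0,0,0],"dr": [0,0,0]}])

```text
t: 51.2
ee_pos: [362.4, 313.4, 274.3]
orientation: [2.218, -0.002, -2.223]
ft_force: [-0.4, -0.4, -0.5]
width: 43.7
```

Run:
```python
from h import *
o=ctrl.get_obs();print(o['ee_pos'].round(1),o['ft_force'].round(1),o['qvel'].round(3))
S=grab('side','z.png');flasks(S);W=cloud(S)
for c in((639,173),(552,70),(447,155.6)): print('st',np.nanpercentile(near(W,c,25,185,235)[:,2],97).round(1),cyl(W,c,11,190,219,6))
print('knob',cyl(W,(366,308),8,100,132,5))
print('spare',cyl(W,(444,-376),11,54,80,6))
```

```text
[362.4 313.4 274.3] [-0.4 -0.4 -0.5] [-0.001 -0.    -0.007  0.     0.003  0.001]
side n2 body (array([446.4, 155.2]), 79) neck (array([446.6, 155.9]), 80) rim (array([446.4, 144.9, 184.2]), 87)
side n3 body (array([552. ,  69.7]), 88) neck (array([551.5,  69.3]), 82) rim (array([550.3,  59.6, 184. ]), 100)
side n4 body (array([641. , 173.1]), 79) neck (array([640.8, 173.8]), 78) rim (array([637.8, 163.7, 183.9]), 88)
st 220.0 (array([639. , 173.1]), 43)
st 222.3 (array([552.7,  68.8]), 42)
st 220.0 (array([446. , 155.5]), 48)
knob (array([364.6, 308.7]), 28)
spare (array([ 443.6, -376.4]), 55)
```

View pics/z.png

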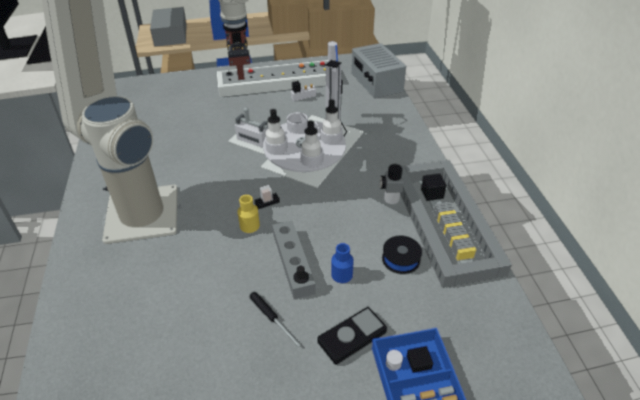

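```bash
python3 -c "
from workcell import ctrl
print(ctrl.close_job())"
```

```text
the job is handed in; nothing more can be done
None
```

The dial is loaded and the job is handed in; `close_job` gives no verdict, so what follows are my own checks. The arm clock stood at 51 s of the 210 s allowed.

**What I did**
- I slid the bolt home until it hit its stop.
- I stood the three white flasks in nests 2, 3 and 4. Neither camera showed a fourth.
- I seated a stopper in each flask.
- I drew the bolt back until it hit its rear stop, with the gripper travelling 41 mm.
- I left the spare stopper in the rack and parked the arm clear above the bolt.

**Last checks**
- **Flasks:** all three are upright, with rims at about 183–184 mm, which puts them on the nest floors. They sit within about 3 mm of their nest centres (limit 6). The nest 2 flask is furthest off, about 2.5–3 mm.
- **Stoppers:** the tops read 219–222 mm against 220 expected, and each is centred to within about 2 mm.
- **Spare and bystanders:** the spare stopper stands in its hole. The bystanders look undisturbed in the last picture, though I did not measure them again.

**Where readings disagreed**
- The cameras put the bolt's forward travel at only 37–38 mm, not 40. The push rose to about 75 N at that end, and a second push of 3 mm moved it only 0.2 mm. The drawback measured 41 mm, so I take it to have been fully home.
- The two cameras differed by 1–5 mm in y, partly from my rougher first fits. I corrected for this using the gripper's own position when it closed on a part.

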